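Scan the power supplies in the test bay

TASK

Clear the two power bricks out of the door's way onto the outgoing mat, swing the test bay's door wide open by its handle, take the hand scanner from its rest and scan the barcode label of every power supply in the bay, from the shortest unit to the tallest: for each, hold the scanner still for two seconds with its nose about 7 cm in front of the label, beam on the label's middle and square to it. Then lay the scanner back in its rest with its head pointing away from the robot, and close the door fully. Do not knock the units or the other things on the bench out of place.

Things in the scene. Friction and masses are not known exactly. Their poses are not given: they have to be found in the camera images.
- door (a joint): Hinge angle of the bay's grey front door, rad: 0 shut, grows as it swings out towards the robot; stop at 2.0. Upright hinge at the bay's left (+y of the bay) front edge; stiff enough (about 0.1 N m of friction) to stay where it is left. The door leaf is 326 mm wide, 148 mm tall, 12 mm thick, its top 158 mm above the bench.
- door_handle (a point): Grip point on the door's handle: an upright round steel bar, 12 mm thick, standing 33 mm off the door's outer face near the free edge, 295 mm from the hinge; bar centre line runs from 85 to 150 mm above the bench, this point at 135 mm; round struts join both its ends to the door. The point's axes turn with the door: its x points through the door towards the inside of the bay, z up.
- door_hinge (a point): Point on the door's upright hinge axis, 135 mm above the bench. Its axes turn with the door.
- bay: Fixed grey sheet-metal test bay, open on top, 330 mm wide (y), 150 mm deep (x), walls 150 mm high and 8 mm thick, floor 10 mm thick. Origin: middle of its front edge at bench height; its x runs into the bay, away from the robot, y to the left.
- rest: Fixed scanner rest: a dark foot plate 115 x 75 x 8 mm with two aluminium uprights, each 14 mm thick (along x), at x = -40 and +40 mm, each with a notch 46 mm wide and 22 mm deep, notch floor 40 mm and tips 62 mm above the bench. Origin under its middle; the scanner lies in it along x, nose towards +x.
- seat (a point): Where the scanner's origin belongs when it lies in its rest: on the middle line of the notches, midway between the uprights, 56 mm above the bench; axes as the rest's.
- scanner: Loose hand-held barcode scanner, 190 mm long, about 160 g: a grey square handle 32 x 32 mm from x = -85 to +60 mm, and a black head 48 mm wide (y), 32 mm high, from x = +60 to +105 mm. Origin on its long axis, 16 mm above its underside, near the balance point; grip there across the handle. x runs to the nose; the beam leaves the nose along +x. It starts lying in its rest.
- nose (a point): Centre of the scanner's front window, 105 mm ahead of its origin; axes as the scanner's, beam along +x.
- tester: Bystander: fixed grey test console with a sloping screen, 160 x 220 x 110 mm. Origin under its middle.
- tape: Bystander: loose roll of yellow tape lying flat, 90 mm across, 24 mm high. Origin under its centre.
- driver: Bystander: loose screwdriver lying on the bench, about 200 mm long. Origin under its middle.
- mat: Outgoing mat: fixed flat black rubber mat, 200 (x) x 190 (y) x 4 mm. Origin under its middle, at bench height.
- brick1: Loose black plastic power brick (adapter), 120 (x) x 60 (y) x 40 (z) mm, 300 g, lying flat on the bench in the door's way at the start. Origin under its centre.
- brick2: Loose black plastic power brick (adapter), 120 (x) x 60 (y) x 40 (z) mm, 300 g, lying flat on the bench in the door's way at the start. Origin under its centre.
- unit1: Loose power-supply unit, an aluminium box 60 (x, depth) x 46 (y, width) x 75 mm tall, standing on the bay floor 10 mm above the bench. Origin under its centre; its front (-x side) looks out of the bay when the door is open. May be absent.
- unit1_label (a point): Centre of the white barcode label (40 mm wide, 32 mm high) on the front face of the 75 mm tall unit, 25 mm below its top, so 60 mm above the bench; axes as the unit's: x points into the unit, square to the label.
- unit2: Loose power-supply unit, an aluminium box 60 (x, depth) x 46 (y, width) x 100 mm tall, standing on the bay floor 10 mm above the bench. Origin under its centre; its front (-x side) looks out of the bay when the door is open. May be absent.
- unit2_label (a point): Centre of the white barcode label (40 mm wide, 32 mm high) on the front face of the 100 mm tall unit, 25 mm below its top, so 85 mm above the bench; axes as the unit's: x points into the unit, square to the label.
- unit3: Loose power-supply unit, an aluminium box 60 (x, depth) x 46 (y, width) x 125 mm tall, standing on the bay floor 10 mm above the bench. Origin under its centre; its front (-x side) looks out of the bay when the door is open. May be absent.
- unit3_label (a point): Centre of the white barcode label (40 mm wide, 32 mm high) on the front face of the 125 mm tall unit, 25 mm below its top, so 110 mm above the bench; axes as the unit's: x points into the unit, square to the label.
- unit4: Loose power-supply unit, an aluminium box 60 (x, depth) x 46 (y, width) x 150 mm tall, standing on the bay floor 10 mm above the bench. Origin under its centre; its front (-x side) looks out of the bay when the door is open. May be absent.
- unit4_label (a point): Centre of the white barcode label (40 mm wide, 32 mm high) on the front face of the 150 mm tall unit, 25 mm below its top, so 135 mm above the bench; axes as the unit's: x points into the unit, square to the label.

How it is judged:
By the outcome, as a careful person would: the job done as asked, in the order asked, and still so for the second after the job is handed in, with the robot touching nothing.
Of unit1, unit2, unit3, unit4 only 2 to 4 are there at a start; the rules pass over those that are not, and their reading is None.
At some moment in a run one of brick1, brick2 may be knocked a few centimetres aside while the robot is not near it.
Once in a run the grip may slacken for a moment while it holds something.
It also fails if it takes over 208 s, if anything falls off the work surface, if the arm or the gripper's body presses on something with over 40 N, if the wrist force passes 120 N, or if a joint passes its speed limit or range.

ROBOT

A 6-joint arm with a two-finger parallel gripper is mounted at the origin on the work surface. World frame = base frame: x ahead of the robot, y to its left, z up, the work surface at z = 0. Lengths are in m, angles in rad, forces in N, time in s.
With the tool pointing down it reaches from about 0.35 to 0.975 m from the base axis. Payload 4.9 kg.
Tool frame: the origin (TCP) lies midway between the tips of the shut fingers; the grasp point (between the pads) lies 19 mm behind it (ctrl.hold_point_z is the distance from the TCP to the grasp point, in m); z points along the fingers, y is the line along which they close (so a half turn about z gives the same grasp; the last joint's range is limited). The gripper opens to 85 mm and grips with 20 to 120 N. Pads are 22 mm wide; open, the fingers measure 114 mm over their backs; the gripper's body (76 mm by 85 mm) begins 54 mm behind the grasp point. The pads swing forward as they close: fully open they stand 13 mm farther back than shut.
Start: joints at [-1.432, 0.053, 1.613, -0, 1.476, -0.119], TCP at [0.159, -0.604, 0.231] pointing down, gripper open.
Joint ranges: [-3.01, 3.01], [-1.01, 2.22], [0.06, 2.58], [-1.02, 4.17], [0.09, 2.62], [-3.14, 3.14]. Speed limits (rad/s): [2.57, 2.57, 3.14, 3.14, 3.14, 3.14].

INTERFACE

Orientations are given as a rotation vector (axis times angle).
In Python, from station import status, viewer, finish_job, ctrl gives the robot as it stands.
- The arm moves only by the shell command python3 -m jog 'ROWS' [FORCE]. ROWS is JSON, a list of rows, each a list of 7 numbers: the turn, a rotation vector about the tool's x, y, z each as a share of 5 degrees, from -1 to 1, then the shift along the tool's x, y, z each as a share of 30 mm, from -1 to 1, then the opening, from -1 (shut) to 1 (fully open). A call has 1 to 5 rows; each row shifts and turns the commanded pose from where the row before left it, along the tool's axes as they then stand; what a row does not reach is not made up. A row lasts 1/8 s, in which the tool goes at most 62.5 mm and 10.7 degrees, less where a joint would pass 70% of its speed; a pose out of reach is approached as far as the arm can. A call with a number of a shift or a turn outside -1 to 1 is refused whole. A call with a gripper value outside its range is refused whole. The fingers move at their own pace and stop on an object; FORCE is the grip in N (left out, the last holds). Time passes only in rows, so rows that do not move let the fingers close. It gives the time, the measured TCP pose, the force, the opening and the grip force at its end, in the units of the state.
- status.get_obs(): the state, without advancing time (a new reading comes with each control period).
- viewer.get_image(name): name is "scene" or "top" or "wrist"; returns a dict with "img" (384x512x3 uint8, red, green, blue), "fovy" (degrees; the focal length in pixels is half the picture's height over the tangent of half this angle, whatever the lens; pixels are square), "cx", "cy" (the principal point, pixels), "distortion" ([k1, k2, p1, p2, k3] as OpenCV has them; the pictures are not rectified), "rvec" (rotation vector, rad) and "tvec" (3), from world to camera coordinates, as OpenCV has them. Camera axes: x right, y down, z forward; pixel columns grow to the right and rows downward; lengths in m; the calibration is good to about 2 mm. A picture is of the moment at which its call begins. There is no depth.
- finish_job(): hands the job in; it is judged then, once.
The state is a dict: "t": time; "q": joint angles; "dq": joint speeds; "effort": joint torques, N m; "tool_pos": TCP position; "tool_rot": TCP orientation; "contact_force": force on the tool from outside, world axes, zero at the start; "wrist_torque": the same for the moment, N m; "opening": finger opening in m; "grip_force": force on a finger pad.
Only numpy, scipy, OpenCV 4.12 (cv2) and the standard library are available. Lean on these libraries where they do the work, as an engineer would, in place of code of your own. Each camera call takes 0.05 s, during which the arm holds its last target. There are 200 camera calls.

## Working session

There is one attempt and no reset: what is moved stays moved. The work goes in short steps, Python scripts to look and compute and a shell command to move; the robot and the scene stay as the last step left them, time stands still between calls to the robot, and variables do not carry over. Pictures are saved under pics/ and viewed, at most 14 in all, crops included, and the job is handed in when it is done.

```bash
ls; mkdir -p pics
cat > h.py <<'E'
import numpy as np,cv2
from scipy.spatial.transform import Rotation as R
from station import status,viewer,ctrl
def cam(n,save=None):
    d=viewer.get_image(n)
    f=192/np.tan(np.radians(d['fovy'])/2)
    d['K']=np.array([[f,0,d['cx']],[0,f,d['cy']],[0,0,1]]);d['D']=np.array(d['distortion'],float)
    d['R']=R.from_rotvec(d['rvec']).as_matrix();d['t']=np.array(d['tvec'],float)
    if save: cv2.imwrite(save,d['img'][:,:,::-1]); np.save(save[:-4],{k:d[k] for k in('K','D','R','t')},allow_pickle=True)
    return d
def load(save): return np.load(save[:-4]+'.npy',allow_pickle=True).item()
def ray(d,uv):
    p=cv2.undistortPoints(np.array([[uv]],float),d['K'],d['D'])[0,0]
    return -d['R'].T@d['t'], d['R'].T@np.array([p[0],p[1],1])
def atz(d,uv,z):
    o,v=ray(d,uv); return o+v*(z-o[2])/v[2]
def proj(d,P):
    return cv2.projectPoints(np.array(P,float).reshape(-1,3),cv2.Rodrigues(d['R'])[0],d['t'],d['K'],d['D'])[0][:,0]
def tool():
    s=status.get_obs(); return np.array(s['tool_pos']),R.from_rotvec(s['tool_rot'])
def plan(pos,rot):
    """rows needed: turn about tool axes in units of 5deg, shift in tool axes in units of 30mm"""
    p,r=tool(); rel=(r.inv()*rot)
    print('turn/5deg',np.round(np.degrees(rel.as_rotvec())/5,2),'shift/30mm now',np.round(r.inv().apply(np.array(pos)-p)/.03,2),'after',np.round(rot.inv().apply(np.array(pos)-p)/.03,2))
E
python3 - <<'E'
from h import *
print(status.get_obs()); print(ctrl.hold_point_z)
a=cam('scene','pics/s0.png');b=cam('top','pics/t0.png');print(a['K'],a['D'],b['D'])
print(tool()[1].as_matrix().round(3))
for n in('scene','top'):
    pass
for n in 's0','t0':
    im=cv2.imread(f'pics/{n}.png');cv2.imwrite(f'pics/{n}b.png',cv2.resize(im,(800,600),interpolation=cv2.INTER_CUBIC))
E
```

```text
pics
{'t': 0.0, 'q': array([-1.43199554e+00,  5.33229893e-02,  1.61429529e+00,  1.83084108e-05,
        1.47601348e+00, -1.19027845e-01]), 'dq': array([-0.0001653 ,  0.00015395, -0.00123568, -0.00071654,  0.0020553 ,
        0.00017061]), 'effort': array([-8.32601672e-04, -3.93681300e+01, -3.70178068e+01, -1.44780815e-04,
        7.08708423e-03, -1.34278444e-06]), 'tool_pos': array([ 0.15926471, -0.60371935,  0.23008326]), 'tool_rot': array([-3.11350197e+00, -4.03610552e-01,  3.03851587e-06]), 'contact_force': array([-0.02855339, -0.23090343,  0.27731935]), 'wrist_torque': array([ 0.01619982,  0.01958352, -0.00284194]), 'grip_force': 0.0, 'opening': 0.0854008971077497}
0.0187
[[415.68959297   0.         259.64317966]
 [  0.         415.68959297 190.96550982]
 [  0.           0.           1.        ]] [-0.1174362  0.         0.         0.         0.       ] [0.01783394 0.         0.         0.         0.        ]
[[ 0.967  0.255 -0.   ]
 [ 0.255 -0.967  0.002]
 [ 0.    -0.002 -1.   ]]
```

View pics/t0b.png

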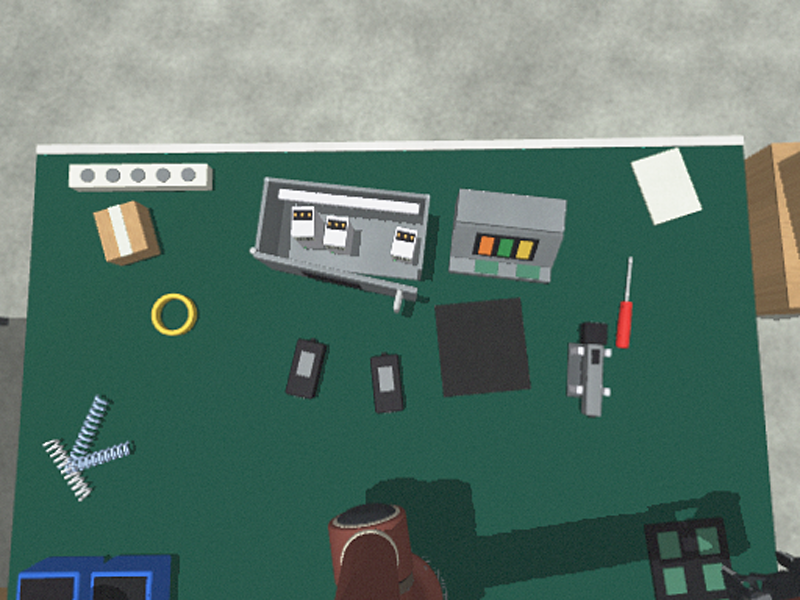

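View pics/s0b.png

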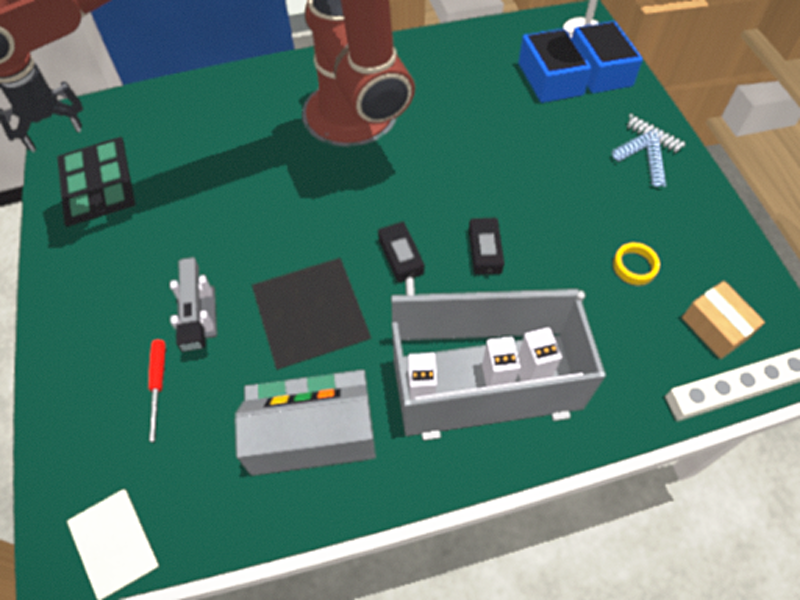

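Run:
```python
import cv2
im=cv2.imread('pics/t0.png')
cv2.imwrite('pics/c1.png',cv2.resize(im[108:272,154:354],(800,656))[:600])
cv2.imwrite('pics/c1.png',cv2.resize(im[110:270,154:354],None,fx=3.75,fy=3.75,interpolation=cv2.INTER_CUBIC))
cv2.imwrite('pics/c2.png',cv2.resize(im[150:270,270:420],None,fx=5,fy=5,interpolation=cv2.INTER_CUBIC))
```

```text
(no output)
```

View pics/c1.png

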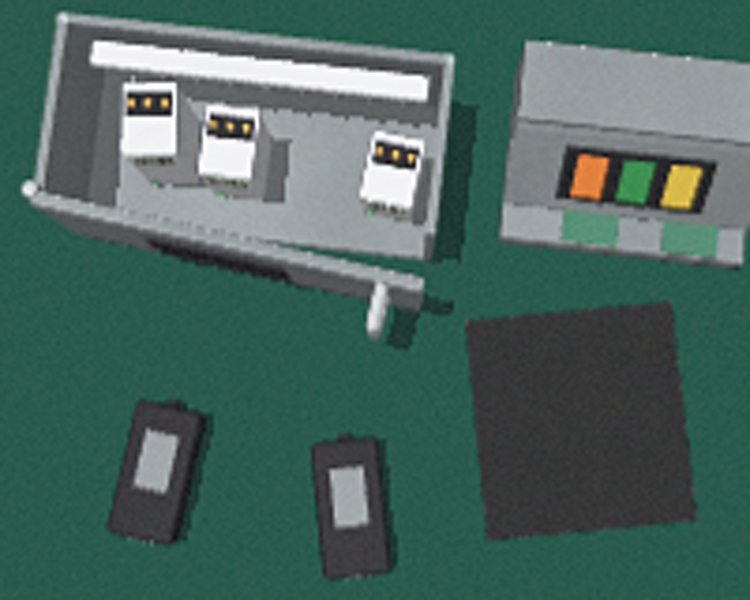

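View pics/c2.png

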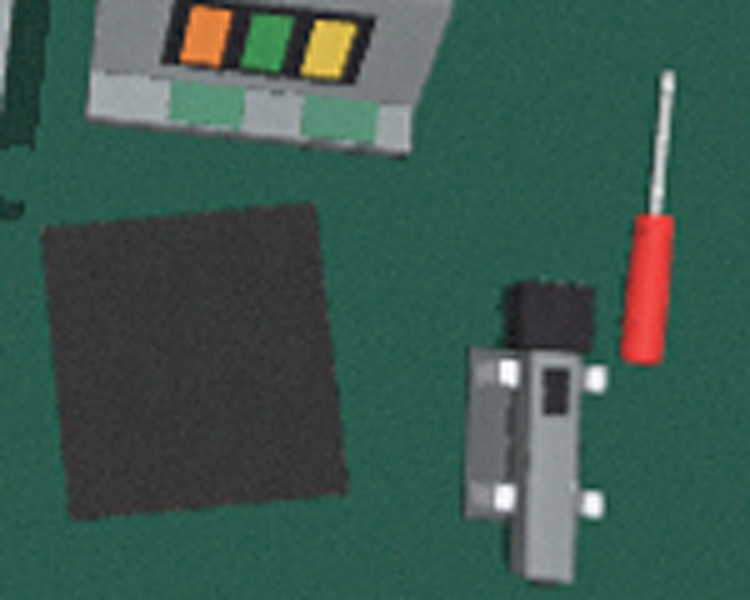

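```bash
cat > m1.py <<'E'
from h import *
from scipy.optimize import least_squares
T=load('pics/t0.png');S=load('pics/s0.png')
def c1(u,v):return np.array([154+(u+.5)/3.75-.5,110+(v+.5)/3.75-.5])
def c2(u,v):return np.array([270+(u+.5)/5-.5,150+(v+.5)/5-.5])
def s8(u,v):return np.array([(u+.5)/1.5625-.5,(v+.5)/1.5625-.5])
print('cams',-T['R'].T@T['t'],-S['R'].T@S['t'])
mc=[atz(T,c1(*p),.004) for p in[(467,321),(672,302),(694,520),(487,539)]]
print('mat',np.mean(mc,0),'sides',[np.linalg.norm(mc[i]-mc[i-1]).round(3) for i in range(4)],'yaw',np.degrees(np.arctan2(*(mc[0]-mc[3])[1::-1])),np.degrees(np.arctan2(*(mc[1]-mc[2])[1::-1])))
def fit(pts,x0,label):
    f=lambda x:np.concatenate([proj(T,np.array([x[0]+np.cos(x[2])*a-np.sin(x[2])*b,x[1]+np.sin(x[2])*a+np.cos(x[2])*b,c]))[0]-uv for (a,b,c),uv in pts])
    r=least_squares(f,x0,loss='soft_l1');print(label,r.x[:2].round(4),'yaw',np.degrees(r.x[2]).round(2),'res',f(r.x).round(1));return r.x
bay=fit([((.15,.165,.15),c1(62,14)),((.15,-.165,.15),c1(453,55)),((0,-.165,.15),c1(437,205)),((0,-.165,.01),c1(432,258))][:2]+[((0,-.165,.01),c1(430,258))],[.7,0,0],'bay')
for n,pts in {'L':[(137,401),(206,412),(180,545),(108,533)],'R':[(312,443),(382,437),(393,570),(325,578)]}.items():
    tl,tr,br,bl=pts
    # left corners: top z .04; right corners at bottom when camera sees the right side
    fit([((.06,.03,.04),c1(*tl)),((-.06,.03,.04),c1(*bl))],[.5,.1,0],n)
    print(atz(T,c1(*{'L':(157,461),'R':(350,497)}[n]),.04))
# rest balls/tips & scanner top
fit([((.047-.007,.03,.062),c2(508,373))],[.5,-.3,0],'x')
for n,p,z in[('tipLF',(508,373),.062),('tipRF',(596,379),.062),('tipLB',(505,496),.062),('tipRB',(592,504),.062),('scTailL',(524,578),.072),('scTailR',(573,580),.072),('headFR',(594,287),.072),('headFL',(522,287),.072),('headBR',(592,352),.072),('headBL',(522,350),.072)]: print(n,atz(T,c2(*p),z).round(4))
def tri(a,b):
    o1,v1=ray(T,a);o2,v2=ray(S,b);A=np.stack([v1,-v2],1);k=np.linalg.lstsq(A,o2-o1,rcond=None)[0]
    p,q=o1+k[0]*v1,o2+k[1]*v2;return (p+q)/2,np.linalg.norm(p-q)
c,s=np.cos(bay[2]),np.sin(bay[2])
for n,a,b in[('A',(148,103),(545,350)),('B',(230,126),(503,357)),('C',(396,155),(423,374)),('handletop',(380,290),(410,280)),('hinge',(30,188),(581,294)),('bayBL',(62,14),(603,372)),('bayBR',(453,55),(403,408))]:
    p,e=tri(c1(*a),s8(*b));d=p[:2]-bay[:2];print(n,p.round(4),e.round(4),'in bay',(c*d[0]+s*d[1]).round(3),(-s*d[0]+c*d[1]).round(3))
hg=bay[:2]+np.array([-s,c])*.165
print('hinge nominal',hg)
e=atz(T,c1(424,281),.158);print('door free end top',e,'len',np.linalg.norm(e[:2]-hg))
E
python3 m1.py
```

```text
cams [ 0.49961022 -0.04240878  1.20528247] [ 1.18438641 -0.18546902  1.11794842]
mat [ 0.52433555 -0.20047436  0.004     ] sides [np.float64(0.198), np.float64(0.188), np.float64(0.198), np.float64(0.187)] yaw 4.3048214324749585 3.838723167624725
bay [0.6918 0.096 ] yaw -6.91 res [-1.2 -0.3  0.4  0.   0.5  0.3]
L [0.4803 0.1777] yaw -11.77 res [ 0.1 -0.4 -0.1  0.4]
[0.49094677 0.17681811 0.04      ]
R [0.4496 0.005 ] yaw 5.37 res [-0.  -0.4  0.   0.4]
[0.45788699 0.00713481 0.04      ]
x [ 0.4724 -0.4251] yaw -0.24 res [-0.  0.]
tipLF [ 0.5126 -0.3952  0.062 ]
tipRF [ 0.5082 -0.4514  0.062 ]
tipLB [ 0.4342 -0.3898  0.062 ]
tipRB [ 0.4287 -0.4448  0.062 ]
scTailL [ 0.3835 -0.3963  0.072 ]
scTailR [ 0.3821 -0.427   0.072 ]
headFR [ 0.567  -0.4495  0.072 ]
headFL [ 0.5674 -0.4035  0.072 ]
headBR [ 0.5253 -0.4461  0.072 ]
headBL [ 0.527  -0.4017  0.072 ]
A [0.7874 0.168  0.1346] 0.0025 in bay 0.086 0.083
B [0.772  0.1016 0.1143] 0.0041 in bay 0.079 0.015
C [ 0.7526 -0.0366  0.0847] 0.0002 in bay 0.076 -0.124
handletop [ 0.6227 -0.0236  0.1856] 0.0003 in bay -0.054 -0.127
hinge [0.7126 0.2599 0.1564] 0.0001 in bay 0.001 0.165
bayBL [0.8585 0.2373 0.1534] 0.0005 in bay 0.148 0.16
bayBR [ 0.8238 -0.0883  0.1383] 0.0068 in bay 0.153 -0.167
hinge nominal [0.71167487 0.25977045]
door free end top [ 0.63298943 -0.05828685  0.158     ] len 0.3276459135056212
```

```bash
cat >> h.py <<'E'
def down(yaw):
    c,s=np.cos(np.radians(yaw)),np.sin(np.radians(yaw)); return R.from_matrix([[c,s,0],[s,-c,0],[0,0,-1]])
E
python3 -c "
from h import *
plan([.45,.006,.2],down(5))"
```

```text
turn/5deg [-0.02 -0.    1.95] shift/30mm now [ 14.55 -17.18   1.04] after [ 11.43 -19.4    1.  ]
```

```bash
python3 -m jog '[[0,0,1,0,0,0,1],[0,0,0.95,0,0,0,1],[0,0,0,0.57,-0.97,0.05,1],[0,0,0,0.57,-0.97,0.05,1],[0,0,0,0.57,-0.97,0.05,1]]'
for i in 1 2 3; do python3 -m jog '[[0,0,0,0.57,-0.97,0.05,1],[0,0,0,0.57,-0.97,0.05,1],[0,0,0,0.57,-0.97,0.05,1],[0,0,0,0.57,-0.97,0.05,1],[0,0,0,0.57,-0.97,0.05,1]]'; done
python3 -m jog '[[0,0,0,0.57,-0.97,0.05,1],[0,0,0,0.57,-0.97,0.05,1],[0,0,0,0,0,0,1]]'
python3 -c "
from h import *
plan([.45,.006,.2],down(5))
d=cam('wrist','pics/w1.png')
print(-d['R'].T@d['t'],d['R'],d['K'])
T=cam('top','pics/t1.png')
cv2.imwrite('pics/w1b.png',cv2.resize(d['img'][:,:,::-1],(800,600)))"
```

```text
t: 0.72
tool_pos: [0.203, -0.5116, 0.226]
tool_rot: [-3.137, -0.137, 0.0]
contact_force: [0.4, 0.1, -0.3]
opening: 0.0857
grip_force: 0.0
t: 1.35
tool_pos: [0.2754, -0.3592, 0.2188]
tool_rot: [-3.138, -0.137, 0.0]
contact_force: [0.3, 0.2, -0.1]
opening: 0.0857
grip_force: 0.0
t: 1.98
tool_pos: [0.3478, -0.2068, 0.2113]
tool_rot: [-3.138, -0.137, 0.001]
contact_force: [0.6, -0.0, 0.4]
opening: 0.0854
grip_force: 0.0
t: 2.6
tool_pos: [0.4202, -0.0544, 0.2038]
tool_rot: [-3.138, -0.138, 0.001]
contact_force: [0.8, -0.6, -0.3]
opening: 0.0856
grip_force: 0.0
t: 2.98
tool_pos: [0.449, 0.0068, 0.2006]
tool_rot: [-3.138, -0.143, 0.002]
contact_force: [-0.3, -0.9, -0.5]
opening: 0.0855
grip_force: 0.0
turn/5deg [-0.01  0.02  0.04] shift/30mm now [0.03 0.03 0.02] after [0.03 0.03 0.02]
[0.52046734 0.01264409 0.34394052] [[ 9.19278632e-02 -9.95765652e-01  1.84721155e-04]
 [-9.55441773e-01 -8.81529533e-02  2.81709203e-01]
 [-2.80500065e-01 -2.60734154e-02 -9.59499813e-01]] [[291.03463204   0.         255.05762224]
 [  0.         291.03463204 193.68847067]
 [  0.           0.           1.        ]]
```

View pics/w1b.png

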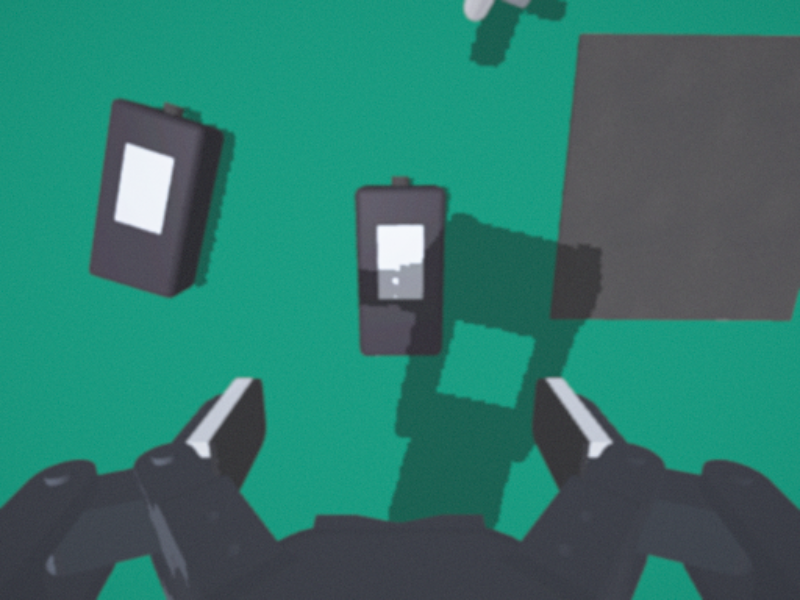

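Run:
```python
from h import *
W=load('pics/w1.png');s8=lambda u,v:np.array([(u+.5)/1.5625-.5,(v+.5)/1.5625-.5])
for n,p in {'R':[(358,187),(444,187),(441,355),(362,355)],'L':[(117,99),(202,124),(168,296),(91,272)]}.items():
    q=[atz(W,s8(*a),.04) for a in p];print(n,np.mean(q,0).round(4),[np.linalg.norm(q[i]-q[i-1]).round(3) for i in range(4)],np.degrees(np.arctan2(*(q[0]+q[1]-q[2]-q[3])[1::-1])).round(1))
for p in[(580,35),(551,319)]:print(atz(W,s8(*p),.004))
plan([.449,.005,.008],down(5))
```

```text
R [0.4513 0.0045 0.04  ] [np.float64(0.117), np.float64(0.056), np.float64(0.117), np.float64(0.057)] 5.5
L [0.4846 0.1768 0.04  ] [np.float64(0.115), np.float64(0.053), np.float64(0.118), np.float64(0.053)] -13.3
[ 0.61710329 -0.09952906  0.004     ]
[ 0.41895797 -0.11716674  0.004     ]
turn/5deg [0.   0.01 0.01] shift/30mm now [0.02 0.01 6.43] after [0.01 0.01 6.43]
```

```bash
python3 -m jog '[[0,0,-0.1,0.05,0.02,1,1],[0,0,0,0,0,1,1],[0,0,0,0,0,1,1],[0,0,0,0,0,1,1],[0,0,0,0,0,1,1]]' | head -2
python3 -m jog '[[0,0,0,0,0,1,1],[0,0,0,0,0,0.43,1],[0,0,0,0,0,0,1],[0,0,0,0,0,0,-1],[0,0,0,0,0,0,-1]]' 60
python3 -m jog '[[0,0,0,0,0,0,-1],[0,0,0,0,0,0,-1],[0,0,0,0,0,0,-1]]' 80
```

```text
t: 3.7
tool_pos: [0.4503, 0.0038, 0.0505]
t: 4.32
tool_pos: [0.4523, 0.0047, 0.0104]
tool_rot: [3.138, 0.151, 0.005]
contact_force: [0.7, 0.7, -1.8]
opening: 0.059
grip_force: 66.3
t: 4.7
tool_pos: [0.4524, 0.0047, 0.0104]
tool_rot: [3.137, 0.151, 0.005]
contact_force: [-1.2, -0.5, 5.8]
opening: 0.0589
grip_force: 85.3
```

```bash
python3 -m jog '[[0,0,0,0,0,-0.7,-1],[0,0,0,0,0,-0.7,-1],[0,0,0,0,0,-0.4,-1],[0,0,0,0.2,0.97,0,-1],[0,0,0,0.2,0.97,0,-1]]' | tail -2
python3 -m jog '[[0,0,0,0.2,0.97,0,-1],[0,0,0,0.2,0.97,0,-1],[0,0,0,0.2,0.97,0,-1],[0,0,0,0.2,0.97,0,-1],[0,0,0,0.2,0.97,0,-1]]' |tail -2
python3 -m jog '[[0,0,0,0.2,0.97,0,-1],[0,0,0,0.2,0.97,0,-1],[0,0,0,0,0,0.8,-1],[0,0,0,0,0,0.7,-1],[0,0,0,0,0,0,-1]]'
python3 -c "
from h import *
plan([.53,-.251,.014],down(5))"
```

```text
opening: 0.0587
grip_force: 87.2
opening: 0.0588
grip_force: 87.2
t: 6.58
tool_pos: [0.5282, -0.2496, 0.0153]
tool_rot: [-3.136, -0.152, 0.005]
contact_force: [-0.5, -0.1, -3.1]
opening: 0.0586
grip_force: 89.4
turn/5deg [-0.03  0.04  0.11] shift/30mm now [0.05 0.05 0.04] after [0.05 0.05 0.04]
```

```bash
python3 -m jog '[[0,0,0,0.05,0.05,0.05,-1],[0,0,0,0,0,0,0.7],[0,0,0,0,0,0,0.7],[0,0,0,0,0,0,0.7],[0,0,0,0,0,-0.5,0.7]]'|tail -3
python3 -m jog '[[0,0,0,0,0,-1,1],[0,0,0,0,0,-1,1],[0,0,0,0,0,-1,1],[0,0,0,0,0,-1,1],[0,0,0,0,0,-1,1]]' | head -4
python3 -c "
from h import *
plan([.45,.12,.18],down(-12.5))"
```

```text
contact_force: [-0.7, -0.8, 0.9]
opening: 0.0725
grip_force: 0.0
t: 7.82
tool_pos: [0.5313, -0.252, 0.1834]
tool_rot: [3.137, 0.151, 0.002]
contact_force: [0.1, 1.1, 0.4]
turn/5deg [ 0.01 -0.02  3.6 ] shift/30mm now [ -1.51 -12.6    0.1 ] after [ -5.33 -11.52   0.11]
```

```bash
python3 -m jog '[[0,0,0.9,0,0,0,1],[0,0,0.9,0,0,0,1],[0,0,0.9,0,0,0,1],[0,0,0.9,0,0,0,1],[0,0,0,-0.44,-0.96,0,1]]'|head -2
python3 -m jog '[[0,0,0,-0.44,-0.96,0,1],[0,0,0,-0.44,-0.96,0,1],[0,0,0,-0.44,-0.96,0,1],[0,0,0,-0.44,-0.96,0,1],[0,0,0,-0.44,-0.96,0,1]]'|head -2
python3 -m jog '[[0,0,0,-0.44,-0.96,0,1],[0,0,0,-0.44,-0.96,0,1],[0,0,0,-0.44,-0.96,0,1],[0,0,0,-0.44,-0.96,0,1],[0,0,0,-0.44,-0.96,0,1]]'|head -2
python3 -m jog '[[0,0,0,-0.44,-0.96,0,1],[0,0,0,0,0,0,1]]'|head -2
python3 -c "
from h import *
d=cam('wrist','pics/w2.png')
cv2.imwrite('pics/w2b.png',cv2.resize(d['img'][:,:,::-1],(800,600)))"
```

```text
t: 8.45
tool_pos: [0.5249, -0.222, 0.1824]
t: 9.07
tool_pos: [0.4911, -0.0652, 0.1823]
t: 9.7
tool_pos: [0.4578, 0.0897, 0.1823]
t: 9.95
tool_pos: [0.451, 0.121, 0.1821]
```

View pics/w2b.png

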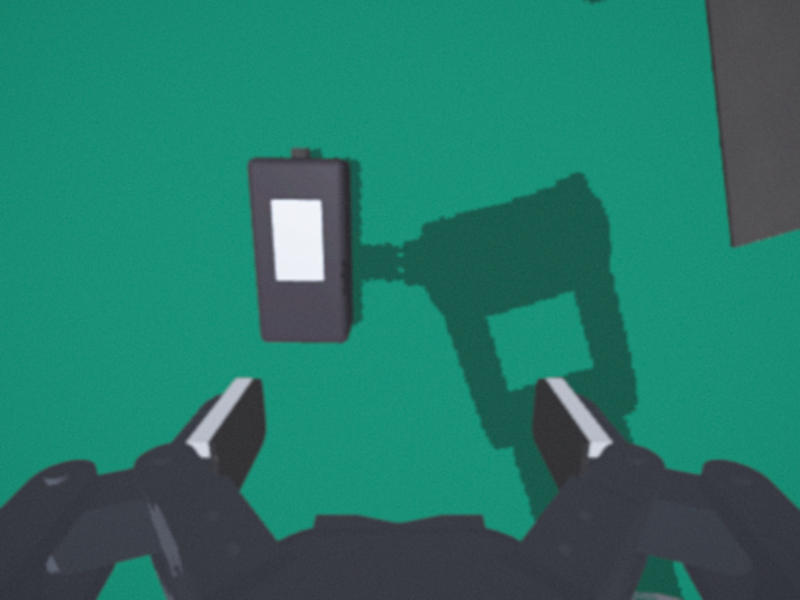

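Run:
```python
from h import *
W=load('pics/w2.png');s8=lambda u,v:np.array([(u+.5)/1.5625-.5,(v+.5)/1.5625-.5])
q=[atz(W,s8(*a),.04) for a in[(249,160),(344,160),(344,341),(262,341)]];m=np.mean(q,0);y=np.degrees(np.arctan2(*(q[0]+q[1]-q[2]-q[3])[1::-1]))
print(m.round(4),[np.linalg.norm(q[i]-q[i-1]).round(3) for i in range(4)],y,[np.degrees(np.arctan2(*(q[i]-q[3-i])[1::-1])) for i in (0,1)])
plan([m[0],m[1],.01],down(y))
```

```text
[0.4836 0.1775 0.04  ] [np.float64(0.116), np.float64(0.057), np.float64(0.116), np.float64(0.055)] -13.662948904193495 [np.float64(-13.170559125949074), np.float64(-14.15526439928575)]
turn/5deg [-0.   -0.02  0.26] shift/30mm now [ 0.63 -2.1   5.73] after [ 0.59 -2.11  5.73]
```

```bash
python3 -m jog '[[0,0,0.26,0.3,-0.7,0,1],[0,0,0,0.3,-0.7,0,1],[0,0,0,0,-0.7,0.7,1],[0,0,0,0,0,1,1],[0,0,0,0,0,1,1]]' | head -2
python3 -m jog '[[0,0,0,0,0,1,1],[0,0,0,0,0,1,1],[0,0,0,0,0,1,1],[0,0,0,0,0,0,1],[0,0,0,0,0,0,-1]]' 60|head -2
python3 -m jog '[[0,0,0,0,0,0,-1],[0,0,0,0,0,0,-1],[0,0,0,0,0,0,-1],[0,0,0,0,0,0,-1]]' 80
python3 -m jog '[[0,0,0,0,0,-0.7,-1],[0,0,0,0,0,-1,-1],[0,0,0,0,0,-1,-1],[0,0,-0.9,0,0,0,-1],[0,0,-0.9,0,0,0,-1]]'|tail -2
python3 -m jog '[[0,0,-0.9,0,0,0,-1],[0,0,-0.95,0,0,0,-1],[0,0,0,0,0,0,-1]]'
python3 -c "
from h import *
plan([.521,-.152,.05],down(4.5))"
```

```text
t: 10.62
tool_pos: [0.4842, 0.1761, 0.0998]
t: 11.25
tool_pos: [0.4845, 0.1766, 0.0113]
t: 11.75
tool_pos: [0.4856, 0.1772, 0.0125]
tool_rot: [-3.118, 0.377, -0.007]
contact_force: [0.2, -1.4, 6.9]
opening: 0.0587
grip_force: 89.4
opening: 0.0584
grip_force: 88.2
t: 12.75
tool_pos: [0.4828, 0.1768, 0.0906]
tool_rot: [3.139, 0.121, -0.001]
contact_force: [-0.0, -0.1, -4.2]
opening: 0.0586
grip_force: 88.2
turn/5deg [ 0.    0.01 -0.02] shift/30mm now [ 0.43 11.03  1.35] after [ 0.41 11.03  1.35]
```

```bash
for i in 1 2; do python3 -m jog '[[0,0,0,0.04,1,0,-1],[0,0,0,0.04,1,0,-1],[0,0,0,0.04,1,0,-1],[0,0,0,0.04,1,0,-1],[0,0,0,0.04,1,0,-1]]'|tail -2;done
python3 -m jog '[[0,0,0,0,1,0,-1],[0,0,0,0,0,0.8,-1],[0,0,0,0,0,0.8,-1],[0,0,0,0,0,0.6,-1],[0,0,0,0,0,0,-1]]'
python3 -c "
from h import *
plan([.521,-.152,.0165],down(4.5))"
```

```text
opening: 0.0585
grip_force: 88.2
opening: 0.0587
grip_force: 88.2
t: 14.62
tool_pos: [0.5194, -0.1504, 0.023]
tool_rot: [-3.137, -0.122, 0.006]
contact_force: [-0.6, 0.8, -3.1]
opening: 0.0583
grip_force: 88.1
turn/5deg [-0.02  0.04 -0.01] shift/30mm now [0.05 0.06 0.22] after [0.05 0.06 0.22]
```

```bash
python3 -m jog '[[0,0,0,0.05,0.05,0.22,-1],[0,0,0,0,0,0,-1],[0,0,0,0,0,0,0.7],[0,0,0,0,0,0,0.7],[0,0,0,0,0,0,0.7]]'|tail -3
python3 -m jog '[[0,0,0,0,0,-0.5,0.7],[0,0,0,0,0,-1,0.7],[0,0,0,0,0,-1,0],[0,0,0,0,0,-1,0],[0,0,0,0,0,-1,0]]'|head -2
python3 -m jog '[[0,0,0,0,0,-1,0],[0,0,0,0,0,-1,0],[0,0,0,0,0,-1,0]]'|head -2
python3 - <<'E'
from h import *
print(status.get_obs()['q'].round(3))
T=load('pics/t0.png');W=load('pics/w1.png')
c1=lambda u,v:np.array([154+(u+.5)/3.75-.5,110+(v+.5)/3.75-.5]);s8=lambda u,v:np.array([(u+.5)/1.5625-.5,(v+.5)/1.5625-.5])
print('handle',atz(T,c1(380,288),.15),atz(T,c1(374,335),.08),'wrist bottom',atz(W,s8(478,8),.085))
print('tape',atz(T,s8(174,314),.024),'box',atz(T,s8(105,262),.0),'spring',atz(T,s8(132,448),0),atz(T,s8(104,396),0))
for a in(0.12,1.57,1.9,2.0):
    th=np.radians(-6.9)-a; dr=np.array([np.sin(th),-np.cos(th)]);n=np.array([-np.cos(th),-np.sin(th)]);h=np.array([.7117,.2598])
    print(a,'grip',h+.295*dr+.033*n,h+.295*dr+.039*n,'end',h+.33*dr,'tool yaw',np.degrees(th))
E
```

```text
contact_force: [-0.2, 0.1, -1.1]
opening: 0.0725
grip_force: 0.0
t: 15.88
tool_pos: [0.5228, -0.1526, 0.1557]
t: 16.25
tool_pos: [0.5226, -0.1525, 0.2457]
[-0.421 -0.15   1.785  0.     1.505  1.072]
handle [ 0.62870358 -0.0228169   0.15      ] [ 0.59671202 -0.01601529  0.08      ] wrist bottom [ 0.60116957 -0.01964903  0.085     ]
tape [0.60058088 0.46560289 0.024     ] box [0.72045309 0.63302399 0.        ] spring [0.31512222 0.55516427 0.        ] [0.42594698 0.62074793 0.        ]
0.12 grip [ 0.60940438 -0.01885679] [ 0.60357696 -0.01742808] end [ 0.63312104 -0.06070795] tool yaw -13.775493541569878
1.57 grip [0.42274688 0.32777128] [0.42346296 0.3337284 ] end [0.38405861 0.29918426] tool yaw -96.85437383553925
1.9 grip [0.46036373 0.41773695] [0.46297154 0.4231406 ] end [0.41449957 0.40322909] tool yaw -115.76198107485641
2.0 grip [0.47738675 0.44203968] [0.48052099 0.44715599] end [0.43030335 0.43218307] tool yaw -121.49155902616465
```

```bash
for i in 1 2 3 4 5 6; do python3 -m jog '[[0,0,-1,0,0,0,0],[0,0,-1,0,0,0,0],[0,0,-1,0,0,0,0],[0,0,-1,0,0,0,0],[0,0,-1,0,0,0,0]]'|head -1;done
python3 -m jog '[[0,0,-1,0,0,0,0],[0,0,-1,0,0,0,0],[0,0,-0.3,0,0,0,0]]'|head -1
python3 - <<'E'
from h import *
print(status.get_obs()['q'].round(3))
plan([.605,-.018,.2],down(166.2))
E
```

```text
t: 16.88
t: 17.5
t: 18.12
t: 18.75
t: 19.38
t: 20.0
t: 20.38
[-0.421 -0.149  1.786  0.     1.503 -1.747]
turn/5deg [-0.    0.01 -0.04] shift/30mm now [-1.58  5.01  1.48] after [-1.6   5.01  1.48]
```

```bash
python3 -m jog '[[0,0,0,-0.32,1,0.2,0],[0,0,0,-0.32,1,0.2,0],[0,0,0,-0.32,1,0.2,0],[0,0,0,-0.32,1,0.2,0],[0,0,0,-0.32,1,0.2,0]]'|head -2
python3 -m jog '[[0,0,0,0,0,0,0]]'|head -2
python3 - <<'E'
from h import *
d=cam('wrist','pics/w3.png');cam('top','pics/t3.png')
print(-d['R'].T@d['t'])
for a in(.10,.12,.14):
    th=np.radians(-6.9)-a; dr=np.array([np.sin(th),-np.cos(th)]);n=np.array([-np.cos(th),-np.sin(th)]);h=np.array([.7117,.2598])
    g=h+.295*dr+.036*n; print(a,g,proj(d,[*g,.15])*1.5625,proj(d,[*g,.085])*1.5625)
im=d['img'][:,:,::-1]
cv2.imwrite('pics/w3b.png',cv2.resize(im,(800,600)))
E
```

```text
t: 21.0
tool_pos: [0.6061, -0.0177, 0.2139]
t: 21.12
tool_pos: [0.6058, -0.0171, 0.2131]
[ 0.53680901 -0.00057269  0.35656974]
0.1 [ 0.61207019 -0.02019089] [[396.56639842 337.06690535]] [[397.04000516 300.09436273]]
0.12 [ 0.60649067 -0.01814243] [[397.91106063 325.52460866]] [[398.0887612  290.89762096]]
0.14 [ 0.60095323 -0.0159828 ] [[399.52386669 313.83392464]] [[399.34219806 281.61428921]]
```

View pics/w3b.png

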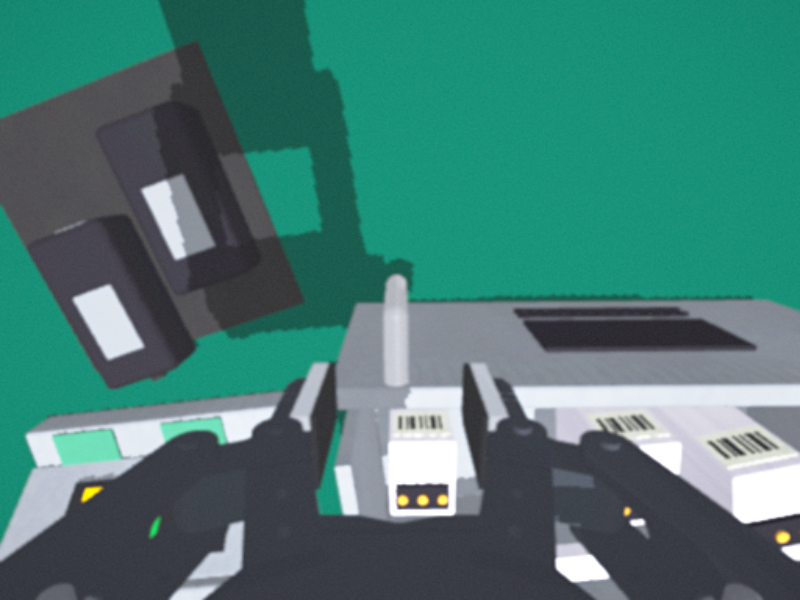

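```bash
python3 -m jog '[[0,0,0,0.05,0,1,0],[0,0,0,0.05,0,1,0],[0,0,0,0,0,1,0],[0,0,0,0,0,0.25,0],[0,0,0,0,0,0,-1]]' 40
python3 -m jog '[[0,0,0,0,0,0,-1],[0,0,0,0,0,0,-1],[0,0,0,0,0,0,-1]]'
python3 - <<'E'
from h import *
print(status.get_obs()['q'].round(3))
plan([.604,-.0175,.116],down(166.2))
E
```

```text
t: 21.85
tool_pos: [0.6026, -0.0185, 0.1163]
tool_rot: [0.385, 3.118, -0.0]
contact_force: [0.0, -0.4, 0.8]
opening: 0.0252
grip_force: 0.0
t: 22.22
tool_pos: [0.6037, -0.0183, 0.1177]
tool_rot: [0.383, 3.115, -0.001]
contact_force: [-1.5, -2.5, 5.1]
opening: 0.0109
grip_force: 39.7
[-1.530e-01  9.700e-02  1.763e+00 -1.000e-03  1.280e+00 -1.479e+00]
turn/5deg [-0.    0.03 -0.04] shift/30mm now [-0.    0.03  0.06] after [-0.    0.03  0.06]
```

```bash
python3 -m jog '[[0,0,0.8,0.68,0.11,0,-1],[0,0,0.8,0.68,0.11,0,-1],[0,0,0.8,0.68,0.11,0,-1],[0,0,0.8,0.68,0.11,0,-1],[0,0,0.8,0.68,0.11,0,-1]]'
cat >> h.py <<'E'
def door(dphi,z=.1165):
    """target dphi deg beyond grasp pose"""
    h=np.array([.7117,.2598]);a=np.radians(-dphi);M=np.array([[np.cos(a),-np.sin(a)],[np.sin(a),np.cos(a)]])
    g=h+M@(np.array([.6037,-.0180])-h); p,r=tool(); rel=p[:2]-h
    print('radius',np.linalg.norm(rel),'phi now',np.degrees(np.arctan2(-.2778,-.108)-np.arctan2(rel[1],rel[0]))%360)
    plan([*g,z],down(166-dphi))
E
python3 -c "
from h import *
door(20);print(np.linalg.norm([.108,.2778]))"
```

```text
t: 22.85
tool_pos: [0.5156, 0.036, 0.1177]
tool_rot: [0.921, 3.0, 0.002]
contact_force: [2.5, 2.4, 5.5]
opening: 0.0112
grip_force: 40.9
radius 0.29757621064398915 phi now 19.974423043084467
turn/5deg [ 0.03  0.03 -0.03] shift/30mm now [ 0.01 -0.02  0.04] after [ 0.01 -0.02  0.04]
0.29805509557798204
```

```bash
for i in 1 2; do python3 -m jog '[[0,0,0.8,0.68,0.11,0,-1],[0,0,0.8,0.68,0.11,0,-1],[0,0,0.8,0.68,0.11,0,-1],[0,0,0.8,0.68,0.11,0,-1],[0,0,0.8,0.68,0.11,0,-1]]'|grep -E 'force|open'; done
python3 -c "
from h import *
door(60);print(status.get_obs()['q'].round(2))"
```

```text
contact_force: [4.4, 2.6, 2.0]
opening: 0.0112
grip_force: 40.9
contact_force: [6.8, 1.1, 1.2]
opening: 0.0112
grip_force: 41.1
radius 0.29625219663335334 phi now 59.90179336813554
turn/5deg [ 0.07  0.   -0.03] shift/30mm now [ 0.02 -0.06  0.04] after [ 0.02 -0.06  0.04]
[ 0.31 -0.23  2.08 -0.    1.29  0.04]
```

```bash
for i in 1 2; do python3 -m jog '[[0,0,0.8,0.68,0.1,0,-1],[0,0,0.8,0.69,0.1,0,-1],[0,0,0.8,0.69,0.1,0,-1],[0,0,0.8,0.69,0.1,0,-1],[0,0,0.8,0.69,0.1,0,-1]]'|grep -E 'force|open'; done
python3 -c "
from h import *
door(102);print(status.get_obs()['q'].round(2))"
```

```text
contact_force: [14.2, -3.0, -1.3]
opening: 0.0113
grip_force: 41.8
contact_force: [15.1, -7.9, 2.2]
opening: 0.0111
grip_force: 42.7
radius 0.2958610918617528 phi now 99.98680602833849
turn/5deg [ 0.11 -0.03  0.37] shift/30mm now [ 0.35 -0.02  0.04] after [ 0.35 -0.03  0.04]
[ 0.62  0.12  1.73 -0.01  1.28  1.04]
```

```bash
python3 -m jog '[[0,0,0.6,0.5,-0.05,0,-1],[0,0,0,0,0,0,-1],[0,0,0,0,0,0,0],[0,0,0,0,0,0,0],[0,0,0,0,0,0,0]]'
python3 -m jog '[[0,0,0,0,0,-0.5,0],[0,0,0,0,0,-1,0],[0,0,0,0,0,-1,0],[0,0,0,0,0,-1,0],[0,0,0,0,0,-1,1]]'|head -2
python3 -c "
from h import *
door(103)
plan([.36,-.405,.25],down(-4))
print(status.get_obs()['q'].round(2))"
```

```text
t: 25.98
tool_pos: [0.4578, 0.4285, 0.1155]
tool_rot: [-2.678, -1.641, 0.001]
contact_force: [0.6, 0.3, -0.5]
opening: 0.0429
grip_force: 0.0
t: 26.6
tool_pos: [0.4583, 0.4287, 0.2532]
radius 0.3045145908881018 phi now 102.43172031279926
turn/5deg [ 0.01 -0.02  0.  ] shift/30mm now [0.07 0.22 4.56] after [0.07 0.23 4.56]
turn/5deg [-0.   -0.02 13.4 ] shift/30mm now [-26.25   9.69   0.08] after [-1.33 27.95  0.11]
[0.63 0.05 1.58 0.   1.51 1.1 ]
```

```bash
for i in 1 2; do python3 -m jog '[[0,0,1,0,0,0,1],[0,0,1,0,0,0,1],[0,0,1,0,0,0,1],[0,0,1,0,0,0,1],[0,0,1,0,0,0,1]]'|head -1;done
python3 -m jog '[[0,0,1,0,0,0,1],[0,0,1,0,0,0,1],[0,0,1,0,0,0,1],[0,0,0.4,0,0,0,1],[0,0,0,0.04,1,0,1]]'|head -3
for i in 1 2 3 4 5; do python3 -m jog '[[0,0,0,0.04,1,0,1],[0,0,0,0.04,1,0,1],[0,0,0,0.04,1,0,1],[0,0,0,0.04,1,0,1],[0,0,0,0.04,1,0,1]]'|head -2;done
python3 -m jog '[[0,0,0,0.04,1,0,1],[0,0,0,0.04,1,0,1],[0,0,0,0,0,0,1]]'|head -2
python3 - <<'E'
from h import *
d=cam('wrist','pics/w4.png')
plan([.43,-.41,.25],down(-4))
cv2.imwrite('pics/w4b.png',cv2.resize(d['img'][:,:,::-1],(800,600)))
t=cam('top','pics/t4.png')
cv2.imwrite('pics/t4b.png',cv2.resize(t['img'][110:270,130:330,::-1],None,fx=3.75,fy=3.75,interpolation=cv2.INTER_CUBIC))
E
```

```text
t: 27.22
t: 27.85
t: 28.48
tool_pos: [0.4574, 0.3992, 0.2515]
tool_rot: [-3.139, 0.106, -0.001]
t: 29.1
tool_pos: [0.4529, 0.2475, 0.2516]
t: 29.72
tool_pos: [0.4484, 0.0974, 0.2516]
t: 30.35
tool_pos: [0.4439, -0.0527, 0.2516]
t: 30.98
tool_pos: [0.4394, -0.2028, 0.2516]
t: 31.6
tool_pos: [0.4349, -0.3528, 0.2516]
t: 31.98
tool_pos: [0.4328, -0.4133, 0.2512]
turn/5deg [-0.   -0.   -0.01] shift/30mm now [-0.1  -0.07  0.04] after [-0.1  -0.07  0.04]
```

View pics/w4b.png

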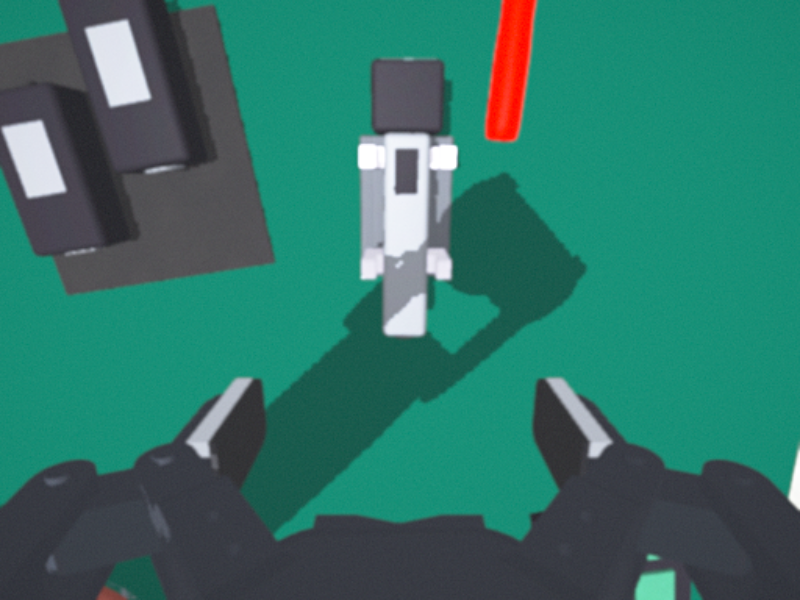

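View pics/t4b.png

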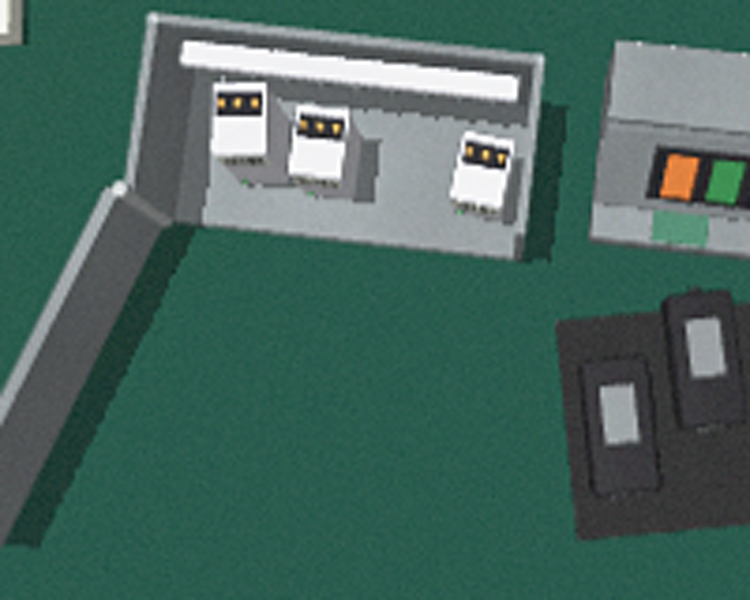

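```bash
cat > lab.py <<'E'
from h import *
W=load('pics/w4.png');T=load('pics/t4.png');s8=lambda u,v:np.array([(u+.5)/1.5625-.5,(v+.5)/1.5625-.5])
c=lambda u,v:np.array([130+(u+.5)/3.75-.5,110+(v+.5)/3.75-.5])
def q(n,D,pts,z,f):
    p=[atz(D,f(*a),z) for a in pts];print(n,np.mean(p,0).round(4),[np.linalg.norm(p[i]-p[i-1]).round(3) for i in range(4)],np.degrees(np.arctan2(*(p[0]+p[1]-p[2]-p[3])[1::-1])).round(1))
q('knW',W,[(86,27),(131,20),(151,99),(107,107)],.04,s8)
q('leftW',W,[(3,127),(45,121),(67,191),(25,198)],.04,s8)
q('knT',T,[(683,322),(715,317),(726,373),(693,379)],.04,c)
q('leftT',T,[(600,386),(632,382),(641,442),(608,446)],.04,c)
q('handle',W,[(385,134),(428,134),(425,334),(384,334)],.072,s8)
q('head',W,[(372,60),(443,60),(440,132),(373,132)],.072,s8)
q('tips',W,[(370,157),(445,157),(440,264),(371,264)],.062,s8)
E
python3 lab.py
```

```text
knW [ 0.5899 -0.2275  0.04  ] [np.float64(0.052), np.float64(0.032), np.float64(0.051), np.float64(0.033)] 2.5
leftW [ 0.5308 -0.1495  0.04  ] [np.float64(0.051), np.float64(0.032), np.float64(0.05), np.float64(0.034)] 1.9
knT [ 0.5866 -0.2277  0.04  ] [np.float64(0.051), np.float64(0.029), np.float64(0.05), np.float64(0.03)] 8.9
leftT [ 0.5289 -0.1522  0.04  ] [np.float64(0.053), np.float64(0.028), np.float64(0.053), np.float64(0.029)] 6.9
handle [ 0.4563 -0.4206  0.072 ] [np.float64(0.142), np.float64(0.029), np.float64(0.142), np.float64(0.031)] -4.4
head [ 0.5498 -0.4279  0.072 ] [np.float64(0.043), np.float64(0.045), np.float64(0.043), np.float64(0.045)] -4.6
tips [ 0.4748 -0.4227  0.062 ] [np.float64(0.076), np.float64(0.052), np.float64(0.076), np.float64(0.051)] -4.9
```

```bash
python3 -m jog '[[0,0,-1,0,0,0,1],[0,0,-0.8,0,0,0,1],[0,0,0,0,0,0,1]]'|head -1
python3 -c "
from h import *
plan([.6,-.2275,.0145],down(5))"
```

```text
t: 32.45
turn/5deg [ 0. -0. -0.] shift/30mm now [ 6.06 -5.61  7.89] after [ 6.07 -5.61  7.89]
```

```bash
python3 -m jog '[[0,0,0,0.87,-0.8,0,0.7],[0,0,0,0.87,-0.8,0,0.7],[0,0,0,0.87,-0.8,0,0.7],[0,0,0,0.87,-0.8,0,0.7],[0,0,0,0.87,-0.8,0,0.7]]'|head -1
python3 -m jog '[[0,0,0,0.87,-0.8,1,0.7],[0,0,0,0.87,-0.8,1,0.7],[0,0,0,0,0,0,0.7],[0,0,0,0,0,0,0.7]]'|head -2
python3 - <<'E'
from h import *
d=cam('wrist','pics/w5.png')
plan([.6,-.2275,.0145],down(5))
im=d['img'][:,:,::-1].copy()
cv2.imwrite('pics/w5b.png',cv2.resize(im,(800,600)))
E
```

```text
t: 33.08
t: 33.58
tool_pos: [0.6005, -0.2289, 0.1916]
turn/5deg [ 0.02 -0.02 -0.01] shift/30mm now [-0.03 -0.08  5.93] after [-0.02 -0.07  5.93]
```

View pics/w5b.png

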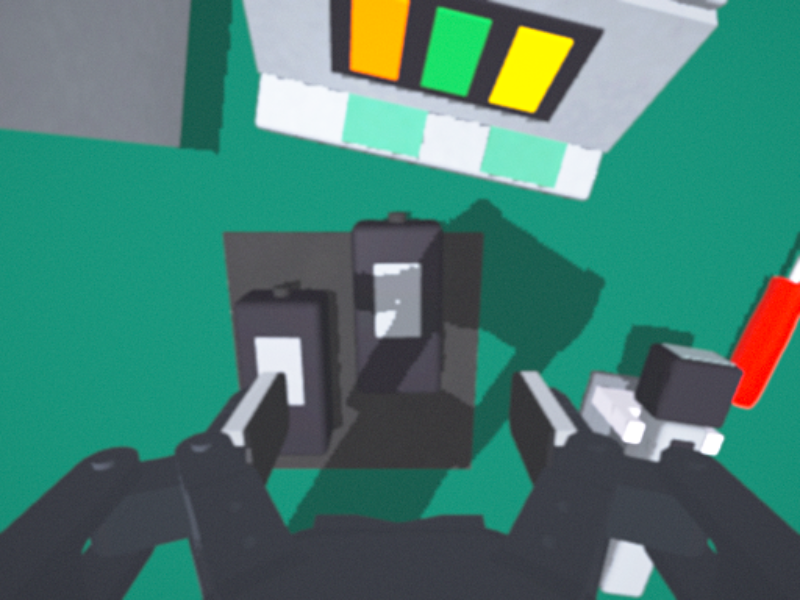

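```bash
cat > l2.py <<'E'
from h import *
W=load('pics/w5.png');s8=lambda u,v:np.array([(u+.5)/1.5625-.5,(v+.5)/1.5625-.5])
def q(n,D,pts,z,f=s8):
    p=[atz(D,f(*a),z) for a in pts];print(n,np.mean(p,0).round(4),[np.linalg.norm(p[i]-p[i-1]).round(3) for i in range(4)],np.degrees(np.arctan2(*(p[0]+p[1]-p[2]-p[3])[1::-1])).round(1))
q('kn',W,[(353,224),(441,224),(439,391),(358,391)],.04)
q('left label',W,[(254,338),(299,338),(305,405),(261,405)],.04)
for a in[(223,232),(482,234),(470,467)]:print(atz(W,s8(*a),.004))
E
python3 l2.py
```

```text
kn [ 0.5796 -0.231   0.04  ] [np.float64(0.119), np.float64(0.057), np.float64(0.119), np.float64(0.058)] 5.5
left label [ 0.5278 -0.1518  0.04  ] [np.float64(0.052), np.float64(0.031), np.float64(0.052), np.float64(0.032)] 5.9
[ 0.61787369 -0.10039401  0.004     ]
[ 0.63286216 -0.28778217  0.004     ]
[ 0.43647966 -0.30500823  0.004     ]
```

```bash
python3 -m jog '[[0,0,0,-0.08,0,1,0.7],[0,0,0,0,0,1,0.7],[0,0,0,0,0,1,0.7],[0,0,0,0,0,1,0.7],[0,0,0,0,0,1,0.7]]'|head -2
python3 -m jog '[[0,0,0,0,0,0.8,0.7],[0,0,0,0,0,0,0.7],[0,0,0,0,0,0,-1],[0,0,0,0,0,0,-1],[0,0,0,0,0,0,-1]]' 80
python3 -m jog '[[0,0,0,0,0,0,-1],[0,0,0,0,0,-0.5,-1],[0,0,0,0,0,0,-1]]'
python3 -m jog '[[0,0,0,-0.85,0.25,0,-1],[0,0,0,-0.85,0.25,0,-1],[0,0,0,0,0,0,-1],[0,0,0,0,0,0.2,-1],[0,0,0,0,0,0.2,-1]]'
python3 -m jog '[[0,0,0,0,0,0.08,-1],[0,0,0,0,0,0,-1]]'
```

```text
t: 34.25
tool_pos: [0.5987, -0.2308, 0.0421]
t: 34.88
tool_pos: [0.5996, -0.2301, 0.0193]
tool_rot: [3.136, 0.136, 0.005]
contact_force: [-0.9, -1.8, 5.6]
opening: 0.0584
grip_force: 89.5
t: 35.25
tool_pos: [0.5988, -0.2291, 0.0331]
tool_rot: [3.138, 0.136, 0.003]
contact_force: [-0.8, -0.3, -2.0]
opening: 0.0581
grip_force: 88.6
t: 35.88
tool_pos: [0.5491, -0.248, 0.0193]
tool_rot: [-3.139, -0.137, -0.0]
contact_force: [-0.8, 1.0, -2.8]
opening: 0.0581
grip_force: 88.6
t: 36.12
tool_pos: [0.5494, -0.2482, 0.0193]
tool_rot: [-3.138, -0.138, 0.001]
contact_force: [-7.1, 3.4, 9.0]
opening: 0.0582
grip_force: 90.0
```

```bash
python3 -m jog '[[0,0,0,0,0,0,0.7],[0,0,0,0,0,0,0.7],[0,0,0,0,0,0,0.7],[0,0,0,0,0,-0.5,0.7],[0,0,0,0,0,-1,0.7]]'|tail -2
python3 -m jog '[[0,0,1,0,0,-1,1],[0,0,0.9,0,0,-1,1],[0,0,0,0,0,-1,1],[0,0,0,0,0,-1,1],[0,0,0,0,0,0,1]]'|head -2
python3 -c "
from h import *
cam('top','pics/t5.png')
plan([.4685,-.4212,.037],down(-4.5))"
```

```text
opening: 0.0727
grip_force: 0.0
t: 37.38
tool_pos: [0.5505, -0.2495, 0.1871]
turn/5deg [ 0.02 -0.04 -0.01] shift/30mm now [-2.25  5.93  4.92] after [-2.24  5.94  4.92]
```

```bash
python3 -m jog '[[0,0,0,-0.37,0.99,0,1],[0,0,0,-0.37,0.99,0,1],[0,0,0,-0.37,0.99,0,1],[0,0,0,-0.37,0.99,0,1],[0,0,0,-0.37,0.99,0,1]]'|head -1
python3 -m jog '[[0,0,0,-0.37,0.99,0,1],[0,0,0,0,0,0,1],[0,0,0,0,0,0,1]]'|head -2
python3 - <<'E'
from h import *
plan([.4685,-.4212,.037],down(-4.5))
d=cam('wrist','pics/w6.png')
im=cv2.resize(d['img'][:,:,::-1],(800,600))
c=lambda x,y,z:proj(d,[.4685+x*np.cos(-.0785)-y*np.sin(-.0785),-.4212+x*np.sin(-.0785)+y*np.cos(-.0785),z])[0]
for p in[(.06,.016,.072),(.06,-.016,.072),(-.085,-.016,.072),(-.085,.016,.072),(.105,.024,.072),(.105,-.024,.072)]:
    u=(c(*p)+.5)*1.5625-.5; cv2.drawMarker(im,tuple(int(round(k)) for k in u),(0,0,255),cv2.MARKER_CROSS,10,1)
cv2.imwrite('pics/w6b.png',im)
E
```

```text
t: 38.05
t: 38.42
tool_pos: [0.4678, -0.4198, 0.181]
turn/5deg [-0.02  0.02 -0.01] shift/30mm now [0.03 0.05 4.8 ] after [0.03 0.04 4.8 ]
```

View pics/w6b.png

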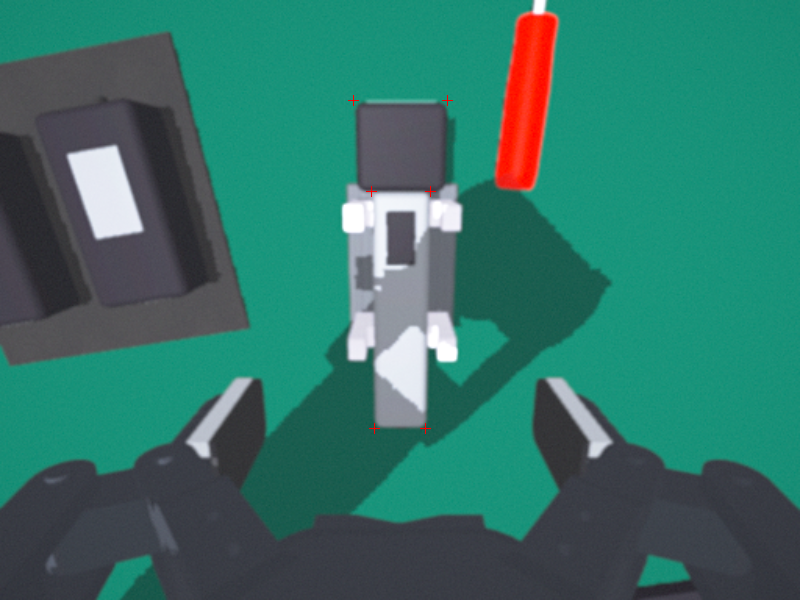

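```bash
python3 -m jog '[[0,0,0,0.03,0.04,1,1],[0,0,0,0,0,1,1],[0,0,0,0,0,1,1],[0,0,0,0,0,1,1],[0,0,0,0,0,0.6,1]]'|head -2
python3 -m jog '[[0,0,0,0,0,0.15,1],[0,0,0,0,0,0,1],[0,0,0,0,0,0,-1],[0,0,0,0,0,0,-1],[0,0,0,0,0,0,-1]]' 60
python3 -m jog '[[0,0,0,0,0,0,-1],[0,0,0,0,0,0,-1],[0,0,0,0,0,0,-1]]' 100
python3 -m jog '[[0,0,0,0,0,-0.5,-1],[0,0,0,0,0,-1,-1],[0,0,0,0,0,-1,-1],[0,0,0,0,0,0,-1]]'
```

```text
t: 39.1
tool_pos: [0.4687, -0.4202, 0.0423]
t: 39.72
tool_pos: [0.4692, -0.4222, 0.0406]
tool_rot: [3.139, -0.124, 0.001]
contact_force: [0.4, 1.3, 2.6]
opening: 0.0319
grip_force: 1.4
t: 40.1
tool_pos: [0.4694, -0.4226, 0.0409]
tool_rot: [3.138, -0.124, 0.002]
contact_force: [0.1, -0.8, 5.0]
opening: 0.0305
grip_force: 99.3
t: 40.6
tool_pos: [0.4702, -0.4233, 0.1181]
tool_rot: [3.135, -0.124, 0.006]
contact_force: [0.4, 0.2, -1.4]
opening: 0.0304
grip_force: 98.9
```

Run:
```python
from h import *
ims=[cam('top','pics/t6.png')['img'].astype(float)]+[cam('top')['img'].astype(float) for _ in range(7)]
m=np.mean(ims,0)[:,:,::-1].astype(np.uint8);cv2.imwrite('pics/t6m.png',m)
a=cv2.resize(m[128:170,180:275],None,fx=7,fy=7,interpolation=cv2.INTER_CUBIC)
w=cv2.imread('pics/w3.png');b=cv2.resize(w[250:345,240:506],None,fx=3,fy=3,interpolation=cv2.INTER_CUBIC)
c=np.zeros((a.shape[0]+b.shape[0]+10,800,3),np.uint8);c[:a.shape[0],:a.shape[1]]=a;c[a.shape[0]+10:,:b.shape[1]]=b
print(a.shape);cv2.imwrite('pics/comp.png',c)
```

```text
(294, 665, 3)
```

View pics/comp.png

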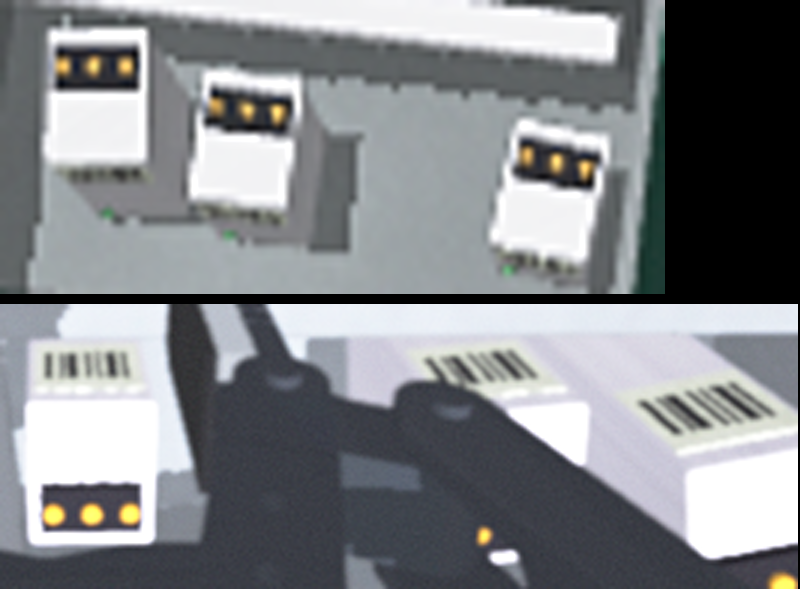

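```bash
cat > units.py <<'E'
from h import *
from scipy.optimize import least_squares
T=load('pics/t6.png');W=load('pics/w3.png')
c=lambda u,v:np.array([180+(u+.5)/7-.5,128+(v+.5)/7-.5]); w=lambda u,v:np.array([240+(u+.5)/3-.5,250+(v-304+.5)/3-.5])
U={'C':(.085,[(517,120),(610,137),(589,256),(493,242)]),'B':(.110,[(205,70),(300,76),(289,210),(190,200)]),'A':(.135,[(50,30),(148,30),(147,165),(46,162)])}
for n,(z,p) in U.items():
    X=np.array([(.03,.023),(.03,-.023),(-.03,-.023),(-.03,.023)])
    def f(q):
        C,S=np.cos(q[2]),np.sin(q[2]);P=np.c_[q[0]+C*X[:,0]-S*X[:,1],q[1]+S*X[:,0]+C*X[:,1],np.full(4,z)]
        return (proj(T,P)-np.array([c(*a) for a in p])).ravel()
    r=least_squares(f,[.75,.05,0]);q=r.x;C,S=np.cos(q[2]),np.sin(q[2]);lab=q[:2]-.03*np.array([C,S])
    org=lab-.175*np.array([C,S])
    print(n,q[:2].round(4),'yaw',np.degrees(q[2]).round(1),'label',lab.round(4),'scanner origin',org.round(4),f(q).round(1))
    if n=='C':
        print(' wrist front edge',atz(W,w(28,401),.085),atz(W,w(157,401),.085),'back',atz(W,w(27,544),.085),atz(W,w(155,544),.085))
        P=[(lab[0]-S*a,lab[1]+C*a,.06+b) for a,b in((.02,.016),(-.02,.016))];print((proj(W,P)-[240,250])*3+[0,304])
    if n=='A': print(' wrist',atz(W,w(686,470),.135))
E
python3 units.py
```

```text
C [ 0.7409 -0.0339] yaw -10.7 label [ 0.7114 -0.0283] scanner origin [0.5394 0.0041] [-0.3 -0.3  0.3 -0.4  0.1  0.6 -0.2  0.1]
 wrist front edge [ 0.70768172 -0.04947387  0.085     ] [ 0.71866217 -0.00491711  0.085     ] back [ 0.76718244 -0.06490542  0.085     ] [ 0.77868665 -0.01821905  0.085     ]
[[140.9291575  379.75588911]
 [ 31.47380357 385.10375399]]
B [0.7601 0.1049] yaw -5.4 label [0.7302 0.1078] scanner origin [0.556  0.1243] [-0.4  0.1  0.4  0.4  0.1 -0.3 -0.1 -0.1]
A [0.7741 0.1677] yaw -0.9 label [0.7441 0.1681] scanner origin [0.5691 0.1709] [-0.3  0.1  0.4  0.1  0.1 -0.3 -0.2  0.1]
 wrist [0.74614624 0.14430833 0.135     ]
```

```bash
cat >> units.py <<'E'
print('---')
for n,a,b,z in[('Alab',(655,453),(797,424),.126),('Aedge',(690,468),(798,441),.135),('Blab',(478,406),(566,389),.101),('Bedge',(513,409),(586,402),.110),('Cedge',(34,401),(152,401),.085),('Clab',(36,395),(148,391),.076)]:
    p,q=atz(W,w(*a),z),atz(W,w(*b),z);d=q-p;print(n,p.round(4),q.round(4),'len',np.linalg.norm(d).round(4),'yaw',np.degrees(np.arctan2(-d[0],d[1])).round(1))
E
python3 units.py | sed -n '/---/,$p'
```

```text
---
Alab [0.7461 0.1411 0.126 ] [0.746  0.1838 0.126 ] len 0.0427 yaw 0.0
Aedge [0.7457 0.1455 0.135 ] [0.7439 0.1769 0.135 ] len 0.0315 yaw 3.3
Blab [0.7357 0.0996 0.101 ] [0.7362 0.1288 0.101 ] len 0.0292 yaw -1.1
Bedge [0.7325 0.1069 0.11  ] [0.7356 0.1301 0.11  ] len 0.0234 yaw -7.5
Cedge [ 0.7082 -0.0474  0.085 ] [ 0.7182 -0.0066  0.085 ] len 0.042 yaw -13.8
Clab [ 0.7116 -0.0476  0.076 ] [ 0.7198 -0.0074  0.076 ] len 0.0411 yaw -11.5
```

```bash
python3 -m jog '[[0,0,0.75,0,0,0,-1],[0,0,0.75,0,0,0,-1],[0,0,0,0,0,0,-1]]'|tail -2
python3 -c "
from h import *
plan([.49,.0197,.1],down(-12))
plan([.5423,.0087,.045],down(-12))"
```

```text
opening: 0.0309
grip_force: 98.9
turn/5deg [-0.01  0.01  0.  ] shift/30mm now [ -2.36 -14.54   0.49] after [ -2.37 -14.54   0.48]
turn/5deg [-0.01  0.01  0.  ] shift/30mm now [ -0.58 -14.55   2.32] after [ -0.59 -14.55   2.31]
```

```bash
for i in 1 2 3; do python3 -m jog '[[0,0,0,-0.16,-0.97,0,-1],[0,0,0,-0.16,-0.97,0,-1],[0,0,0,-0.16,-0.97,0,-1],[0,0,0,-0.16,-0.97,0,-1],[0,0,0,-0.16,-0.97,0,-1]]'|tail -2;done
python3 -m jog '[[0,0,0,0,0,0.8,-1],[0,0,0,0,0,0.8,-1],[0,0,0,0,0,0.7,-1],[0,0,0,0,0,0,-1]]'|tail -2
python3 -c "
from h import *
plan([.5423,.0087,.045],down(-12))"
```

```text
opening: 0.0309
grip_force: 99.1
opening: 0.031
grip_force: 99.1
opening: 0.0306
grip_force: 99.1
opening: 0.0306
grip_force: 99.2
turn/5deg [0.   0.05 0.  ] shift/30mm now [ 1.86 -0.   -0.04] after [ 1.86 -0.   -0.04]
```

```bash
python3 -m jog '[[0,0,0,0.5,0,0,-1],[0,0,0,0.6,0,0,-1],[0,0,0,0.5,0,-0.04,-1],[0,0,0,0.25,0,0,-1],[0,0,0,0,0,0,-1]]'
python3 - <<'E'
from h import *
plan([.5423,.0087,.045],down(-12))
ims=[cam('top','pics/t7.png')['img'].astype(float)]+[cam('top')['img'].astype(float) for _ in range(3)]
m=np.mean(ims,0)[:,:,::-1].astype(np.uint8)
a=cv2.resize(m[130:210,200:310],None,fx=7,fy=7,interpolation=cv2.INTER_CUBIC)
cv2.imwrite('pics/c7.png',a)
E
```

```text
t: 44.38
tool_pos: [0.5445, 0.0082, 0.0475]
tool_rot: [-3.124, 0.329, -0.001]
contact_force: [-0.6, 0.3, -1.5]
opening: 0.0305
grip_force: 99.2
turn/5deg [-0.   -0.   -0.01] shift/30mm now [-0.07 -0.    0.08] after [-0.07 -0.    0.08]
```

View pics/c7.png

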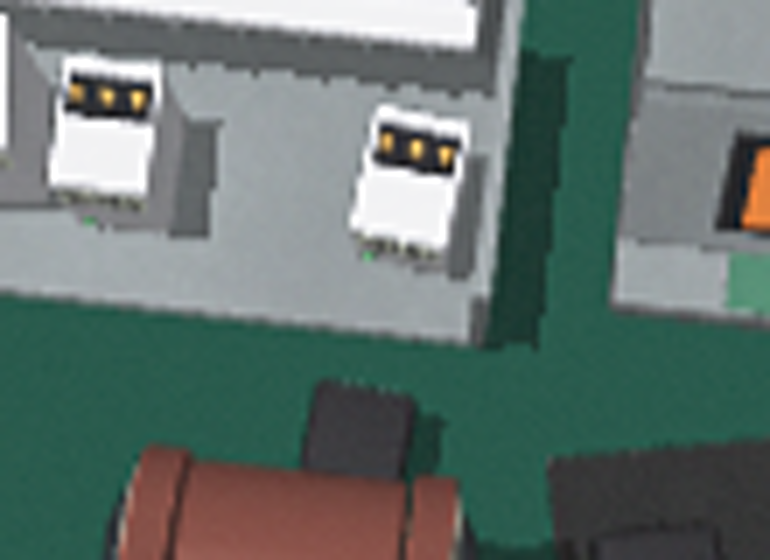

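```bash
cat > l7.py <<'E'
from h import *
T=load('pics/t7.png');c=lambda u,v:np.array([200+(u+.5)/7-.5,130+(v+.5)/7-.5])
A=lambda u,v,z:atz(T,c(u,v),z)[:2]
yw=lambda d:np.degrees(np.arctan2(-d[0],d[1])).round(1)
l,r=A(316,380,.0785),A(413,397,.0785);print('head',l,r,np.linalg.norm(l-r),'yaw',yw(l-r),'nose',(l+r)/2)
p,t=tool();print('nose expected',p[:2]+.105*t.apply([1,0,0])[:2])
l,r=A(351,237,.085),A(446,255,.085);print('unit front',l,r,np.linalg.norm(l-r),'yaw',yw(l-r),'mid',(l+r)/2)
bl,br=A(372,105,.085),A(470,121,.085);print('back yaw',yw(bl-br),'side yaws',[np.degrees(np.arctan2(*(b-f)[::-1])).round(1) for b,f in((bl,l),(br,r))], 'ctr',(bl+br+l+r)/4)
E
python3 l7.py
```

```text
head [0.64621276 0.0116228 ] [ 0.63780306 -0.03314926] 0.04555502789233538 yaw -10.6 nose [ 0.64200791 -0.01076323]
nose expected [ 0.64588496 -0.01333987]
unit front [ 0.7118565  -0.00526141] [ 0.70291448 -0.0490962 ] 0.0447375521231229 yaw -11.5 mid [ 0.70738549 -0.0271788 ]
back yaw -10.1 side yaws [np.float64(-9.3), np.float64(-10.7)] ctr [ 0.73865623 -0.03269689]
```

```bash
python3 -m jog '[[0,0,0,-0.05,0.03,0.08,-1],[0,0,0,0,0,0,-1]]' | sed -n 2p
for i in 1 2 3 4; do python3 -m jog '[[0,0,0,0,0,0,-1],[0,0,0,0,0,0,-1],[0,0,0,0,0,0,-1],[0,0,0,0,0,0,-1],[0,0,0,0,0,0,-1]]'|grep -E 'tool_pos|t:|open';done
python3 -c "
from h import *
p,r=tool();print(p,r.as_matrix().round(3)[:,2])
cam('top','pics/t8.png')"
```

```text
tool_pos: [0.5415, 0.0079, 0.0443]
t: 45.45
tool_pos: [0.5421, 0.0078, 0.0447]
tool_rot: [-3.124, 0.329, 0.0]
opening: 0.0307
t: 46.08
tool_pos: [0.5421, 0.0078, 0.0447]
tool_rot: [-3.124, 0.329, 0.0]
opening: 0.0306
t: 46.7
tool_pos: [0.5421, 0.0078, 0.0447]
tool_rot: [3.124, -0.329, 0.0]
opening: 0.0304
t: 47.32
tool_pos: [0.5421, 0.0078, 0.0447]
tool_rot: [-3.124, 0.329, 0.0]
opening: 0.0306
[0.54211698 0.00781093 0.04469394] [-0.  0. -1.]
```

```bash
cat > wc.py <<'E'
from h import *
import sys
d=cam('wrist','pics/%s.png'%sys.argv[1]);g=cv2.cvtColor(d['img'],cv2.COLOR_RGB2GRAY)
p,r=tool()
for x,y,z in[(.06,.024,.016),(.06,-.024,.016),(.105,.024,.016),(.105,-.024,.016),(.105,0,.016)]:
    P=p+r.apply([x,-y,-.0151-z]);print((x,y),proj(d,P)[0].round(1))
u,v=proj(d,p+r.apply([.105,0,-.0311]))[0].round().astype(int)
print('col profile',[(k,int(g[k,u-3:u+4].mean())) for k in range(max(v-8,0),v+10)])
m=(v+proj(d,p+r.apply([.06,0,-.0311]))[0][1])//2;m=int(m);row=g[m-1:m+2].mean(0)
print('row',m,[(k,int(row[k])) for k in range(u-65,u+66,3)])
E
python3 wc.py wa
python3 -c "
from h import *
plan([.5585,.124,.0699],down(-6))"
```

```text
(0.06, 0.024) [190.5 140.5]
(0.06, -0.024) [316.2 140.6]
(0.105, 0.024) [182.5   6.2]
(0.105, -0.024) [324.1   6.4]
(0.105, 0) [253.3   6.3]
col profile [(0, 112), (1, 111), (2, 112), (3, 112), (4, 111), (5, 113), (6, 111), (7, 112), (8, 112), (9, 110), (10, 118), (11, 160), (12, 205), (13, 188), (14, 119), (15, 70)]
row 73 [(188, 113), (191, 69), (194, 78), (197, 86), (200, 91), (203, 91), (206, 91), (209, 90), (212, 90), (215, 89), (218, 89), (221, 90), (224, 90), (227, 91), (230, 87), (233, 88), (236, 87), (239, 89), (242, 88), (245, 87), (248, 88), (251, 86), (254, 87), (257, 86), (260, 86), (263, 86), (266, 86), (269, 86), (272, 85), (275, 84), (278, 85), (281, 87), (284, 85), (287, 86), (290, 85), (293, 86), (296, 83), (299, 85), (302, 85), (305, 85), (308, 84), (311, 81), (314, 79), (317, 68)]
turn/5deg [ 0.   -0.   -1.21] shift/30mm now [-0.27 -3.9  -0.84] after [ 0.14 -3.91 -0.84]
```

```bash
python3 -m jog '[[0,0,0,0,-1,-0.2,-1],[0,0,0,0,-1,-0.2,-1],[0,0,0,0,-1,-0.2,-1],[0,0,0,0,-0.9,-0.24,-1],[0,0,-0.6,-0.1,0,0,-1]]'|grep -E 'open'
python3 -m jog '[[0,0,-0.6,0,0,0,-1],[0,0,0,0,0,0,-1],[0,0,0,0,0,0,-1]]'|grep -E 'open'
python3 -c "
from h import *
plan([.5585,.124,.0699],down(-6))"
```

```text
opening: 0.0308
opening: 0.0304
turn/5deg [-0.    0.   -0.02] shift/30mm now [-0.17 -0.02 -0.  ] after [-0.17 -0.02 -0.  ]
```

```bash
python3 -m jog '[[0,0,0,-0.17,-0.02,0,-1],[0,0,0,0,0,0,-1],[0,0,0,0,0,0,-1]]' | sed -n 2p
for i in 1 2 3 4; do python3 -m jog '[[0,0,0,0,0,0,-1],[0,0,0,0,0,0,-1],[0,0,0,0,0,0,-1],[0,0,0,0,0,0,-1],[0,0,0,0,0,0,-1]]'|grep -E 'pos|t:|open';done
python3 wc.py wb | grep prof
python3 -c "
from h import *
plan([.5585,.124,.0699],down(-6))
plan([.571,.1690,.0949],down(-1))
cam('top','pics/t9.png')"
```

```text
tool_pos: [0.5585, 0.124, 0.07]
t: 49.42
tool_pos: [0.5586, 0.124, 0.0699]
tool_rot: [-3.137, 0.165, 0.0]
opening: 0.0307
t: 50.05
tool_pos: [0.5586, 0.124, 0.0699]
tool_rot: [-3.137, 0.165, -0.0]
opening: 0.0307
t: 50.68
tool_pos: [0.5586, 0.124, 0.0699]
tool_rot: [-3.137, 0.165, -0.0]
opening: 0.0307
t: 51.3
tool_pos: [0.5586, 0.124, 0.0699]
tool_rot: [-3.137, 0.165, -0.0]
opening: 0.0307
col profile [(0, 94), (1, 101), (2, 106), (3, 109), (4, 110), (5, 109), (6, 111), (7, 110), (8, 109), (9, 107), (10, 114), (11, 156), (12, 200), (13, 182), (14, 116), (15, 68)]
turn/5deg [-0.    0.   -0.01] shift/30mm now [-0.  0.  0.] after [-0.  0.  0.]
turn/5deg [-0.    0.   -1.01] shift/30mm now [ 0.25 -1.54 -0.83] after [ 0.39 -1.51 -0.83]
```

```bash
python3 -m jog '[[0,0,0,0.14,-0.77,-0.4,-1],[0,0,0,0.14,-0.77,-0.43,-1],[0,0,-0.5,0,0,0,-1],[0,0,-0.5,0,0,0,-1],[0,0,0,0,0,0,-1]]'|grep -E 'open'
python3 - <<'E'
from h import *
plan([.571,.1690,.0949],down(-1))
m=cam('top','pics/t10.png')['img'][:,:,::-1]
a=cv2.imread('pics/t9.png')
c=np.zeros((600,800,3),np.uint8)
for k,i in enumerate((a,m)): c[:504,k*400:k*400+399]=cv2.resize(i[126:198,180:237],None,fx=7,fy=7,interpolation=cv2.INTER_CUBIC)
cv2.imwrite('pics/c10.png',c)
E
```

```text
opening: 0.0308
turn/5deg [-0.   -0.01 -0.  ] shift/30mm now [-0.04  0.03  0.02] after [-0.04  0.03  0.02]
```

View pics/c10.png

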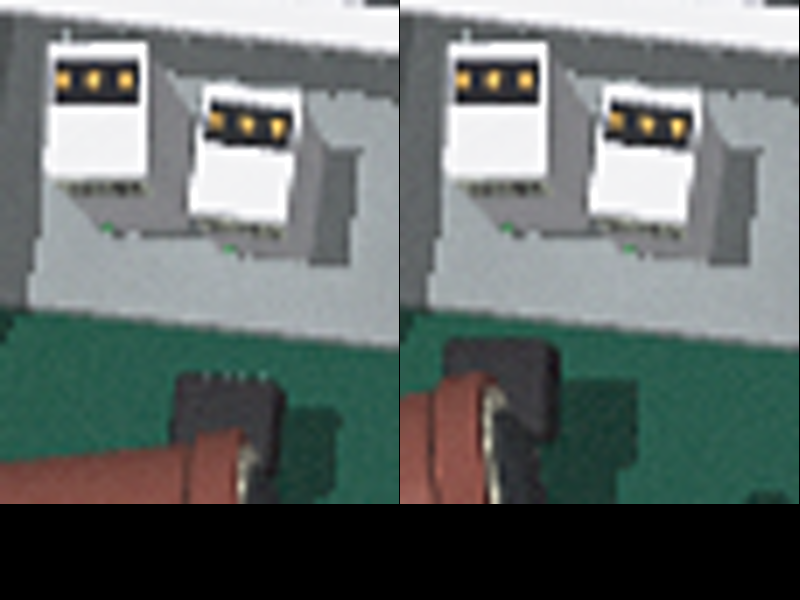

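```bash
cat > l10.py <<'E'
from h import *
T=load('pics/t9.png');c=lambda u,v:np.array([180+(u+.5)/7-.5,126+(v+.5)/7-.5])
A=lambda u,v,z:atz(T,c(u,v),z)[:2]
yw=lambda d:np.degrees(np.arctan2(-d[0],d[1])).round(1)
for n,h,z,u,zu in[('B',[(176,374),(284,381)],.101,[(190,215),(289,226),(204,84),(300,90)],.110),('A',[(45,340),(157,346)],.126,[(46,180),(147,181),(48,43),(148,43)],.135)]:
    l,r=[A(*k,z) for k in h];print(n,'nose',((l+r)/2).round(4),'yaw',yw(l-r),np.linalg.norm(l-r).round(4))
    a,b,e,f=[A(*k,zu) for k in u];m=(a+b)/2;print(' unit front',m.round(4),'yaws',yw(a-b),yw(e-f),[np.degrees(np.arctan2(*(q-p)[::-1])).round(1) for p,q in((a,e),(b,f))])
print('B expected nose',np.array([.5586,.124])+.105*np.array([np.cos(.1047),-np.sin(.1047)]))
p,t=tool();print('A expected nose',p[:2]+.105*t.apply([1,0,0])[:2])
E
python3 l10.py
```

```text
B nose [0.6584 0.1131] yaw -4.4 0.0492
 unit front [0.7289 0.1078] yaws -7.1 -4.3 [np.float64(-5.7), np.float64(-4.5)]
A nose [0.6709 0.167 ] yaw -3.7 0.0499
 unit front [0.7424 0.1679] yaws -1.2 -0.7 [np.float64(-0.2), np.float64(-0.0)]
B expected nose [0.66302502 0.11302657]
A expected nose [0.67704709 0.16773126]
```

```bash
python3 -m jog '[[0,0,0,0,-0.02,0.02,-1],[0,0,0,0,0,0,-1],[0,0,0,0,0,0,-1]]' | sed -n 2p
for i in 1 2 3 4; do python3 -m jog '[[0,0,0,0,0,0,-1],[0,0,0,0,0,0,-1],[0,0,0,0,0,0,-1],[0,0,0,0,0,0,-1],[0,0,0,0,0,0,-1]]'|grep -E 'pos|t:|open';done
python3 wc.py wd | grep prof
python3 -c "
from h import *
plan([.5,-.12,.13],down(-4.5))"
```

```text
tool_pos: [0.5718, 0.1696, 0.0942]
t: 53.08
tool_pos: [0.5718, 0.1696, 0.0942]
tool_rot: [-3.141, 0.028, -0.0]
opening: 0.0309
t: 53.7
tool_pos: [0.5718, 0.1696, 0.0942]
tool_rot: [-3.141, 0.028, 0.0]
opening: 0.0304
t: 54.32
tool_pos: [0.5718, 0.1696, 0.0942]
tool_rot: [3.141, -0.028, 0.0]
opening: 0.0308
t: 54.95
tool_pos: [0.5718, 0.1696, 0.0942]
tool_rot: [3.141, -0.028, -0.0]
opening: 0.0306
col profile [(0, 244), (1, 244), (2, 244), (3, 244), (4, 244), (5, 244), (6, 244), (7, 244), (8, 244), (9, 244), (10, 245), (11, 247), (12, 249), (13, 222), (14, 130), (15, 67)]
turn/5deg [-0.   -0.    0.69] shift/30mm now [-2.22  9.7  -1.19] after [-1.63  9.81 -1.19]
```

```bash
python3 -m jog '[[0,0,0,-0.92,0,-0.4,-1],[0,0,0.69,-0.92,0,-0.4,-1],[0,0,0,0,1,-0.2,-1],[0,0,0,0,1,0,-1],[0,0,0,0,1,0,-1]]'|grep -E 'open'
for i in 1 2 3; do python3 -m jog '[[0,0,0,0,1,0,-1],[0,0,0,0,1,0,-1],[0,0,0,0,1,0,-1],[0,0,0,0,1,0,-1],[0,0,0,0,1,0,-1]]'|grep -E 'open';done
python3 -m jog '[[0,0,0,0,1,0,-1],[0,0,0,0,0.95,0,-1],[0,0,0,0,0,0,-1],[0,0,0,0,0,0,-1]]'|grep -E 'open'
python3 wc.py we | grep prof
python3 -c "
from h import *
plan([.4694,-.4226,.0409],down(-4.5))"
```

```text
opening: 0.0307
opening: 0.0306
opening: 0.0306
opening: 0.0306
opening: 0.0306
col profile [(0, 110), (1, 109), (2, 109), (3, 110), (4, 110), (5, 110), (6, 110), (7, 111), (8, 110), (9, 107), (10, 113), (11, 153), (12, 194), (13, 176), (14, 112), (15, 69)]
turn/5deg [-0.01  0.    0.01] shift/30mm now [-0.02 -0.08  2.77] after [-0.02 -0.08  2.77]
```

```bash
python3 -m jog '[[0,0,0,-0.02,-0.08,0.8,-1],[0,0,0,0,0,0.8,-1],[0,0,0,0,0,0.6,-1],[0,0,0,0,0,0.4,-1],[0,0,0,0,0,0,-1]]'
python3 -m jog '[[0,0,0,0,0,0.12,-1],[0,0,0,0,0,0.05,-1],[0,0,0,0,0,0,-1]]'
python3 -c "
from h import *
plan([.4694,-.4226,.0409],down(-4.5))"
```

```text
t: 58.68
tool_pos: [0.4691, -0.4229, 0.0452]
tool_rot: [-3.138, 0.122, 0.002]
contact_force: [0.1, -0.2, -1.1]
opening: 0.0307
grip_force: 99.4
t: 59.05
tool_pos: [0.4696, -0.4238, 0.0415]
tool_rot: [3.139, -0.123, 0.001]
contact_force: [-0.3, 0.4, -1.2]
opening: 0.0309
grip_force: 99.4
turn/5deg [ 0. -0.  0.] shift/30mm now [-0.01 -0.04  0.02] after [-0.01 -0.04  0.02]
```

```bash
python3 -m jog '[[0,0,0,0,-0.04,0.03,-1],[0,0,0,0,0,0,-1],[0,0,0,0,0,0.02,-1],[0,0,0,0,0,0,-1]]'|grep -E 'pos|contact'
python3 -m jog '[[0,0,0,0,0,0,-0.2],[0,0,0,0,0,0,0.2],[0,0,0,0,0,0,1],[0,0,0,0,0,0,1],[0,0,0,0,0,0,1]]'|grep -E 'pos|contact|open'
python3 -m jog '[[0,0,0,0,0,-0.5,1],[0,0,0,0,0,-1,1],[0,0,0,0,0,-1,1],[0,0,0,0,0,-1,1],[0,0,0,0,0,-1,1]]'|grep -E 'pos|contact'
python3 - <<'E'
from h import *
d=cam('wrist','pics/wf.png');g=cv2.cvtColor(d['img'],cv2.COLOR_RGB2GRAY).astype(float)
# compare with w6 by projecting expected scanner corners on the new picture and reporting a template shift
w=cv2.imread('pics/w6.png',0).astype(float)
c=lambda D,x,y,z:proj(D,[.4685+x*np.cos(-.0785)-y*np.sin(-.0785),-.4212+x*np.sin(-.0785)+y*np.cos(-.0785),z])[0]
W=load('pics/w6.png')
# warp both pictures to the plane z=.072 in the seat frame (1 px = 0.5 mm) and align
gx,gy=np.meshgrid(np.arange(-.1,.125,.0005),np.arange(-.05,.05,.0005))
def warp(D,im):
    C,S=np.cos(-.0785),np.sin(-.0785)
    P=np.stack([.4685+gx*C-gy*S,-.4212+gx*S+gy*C,np.full_like(gx,.072)],-1).reshape(-1,3)
    uv=proj(D,P).reshape(*gx.shape,2).astype(np.float32);return cv2.remap(im.astype(np.float32),uv[...,0],uv[...,1],cv2.INTER_LINEAR)
A,B=warp(W,w),warp(d,g)
A,B=[cv2.Canny(i.astype(np.uint8),40,100).astype(np.float32) for i in(A,B)];A,B=[cv2.GaussianBlur(i,(0,0),2) for i in(A,B)]
k=A[20:-20,20:-20];r=cv2.matchTemplate(B,k,cv2.TM_CCOEFF_NORMED);_,v,_,l=cv2.minMaxLoc(r);print('score',v,'shift mm',(l[0]-20)*.5,(l[1]-20)*.5)
# window on the handle and head: print rows
print(status.get_obs()['q'].round(2));plan([.4578,.4285,.25],down(63))
E
```

```text
tool_pos: [0.4698, -0.4229, 0.0409]
contact_force: [-2.2, 1.1, 5.4]
tool_pos: [0.4695, -0.4224, 0.0395]
contact_force: [0.1, 0.6, 0.7]
opening: 0.0855
tool_pos: [0.4697, -0.4226, 0.1771]
contact_force: [0.1, -0.9, 0.2]
score 0.8166309595108032 shift mm 1.0 -1.5
[-0.85  0.1   1.64  0.    1.39  0.8 ]
turn/5deg [  0.11  -0.02 -13.49] shift/30mm now [ -2.65 -28.29  -2.46] after [ 25.13 -13.31  -2.25]
```

```bash
python3 -m jog '[[0,0,0,0,0,-1,1],[0,0,0,0,0,-1,1],[0,0,0,-0.095,-1,-0.4,0],[0,0,0,-0.095,-1,0,0],[0,0,0,-0.095,-1,0,0]]'|head -2
for i in 1 2 3 4 5; do python3 -m jog '[[0,0,0,-0.095,-1,0,0],[0,0,0,-0.095,-1,0,0],[0,0,0,-0.095,-1,0,0],[0,0,0,-0.095,-1,0,0],[0,0,0,-0.095,-1,0,0]]'|sed -n 2p;done
for i in 1 2; do python3 -m jog '[[0,0,-1,0,0,0,0],[0,0,-1,0,0,0,0],[0,0,-1,0,0,0,0],[0,0,-1,0,0,0,0],[0,0,-1,0,0,0,0]]'|head -1;done
python3 -m jog '[[0,0,-1,0,0,0,0],[0,0,-1,0,0,0,0],[0,0,-1,0,0,0,0],[0,0,-0.5,0,0,0,0],[0,0,0,0,0,0,0]]'|head -2
python3 - <<'E'
from h import *
plan([.4578,.4285,.1165],down(63))
d=cam('top','pics/t11.png');a=cv2.imread('pics/t5.png',0).astype(int);b=cv2.cvtColor(d['img'],cv2.COLOR_RGB2GRAY).astype(int)
df=cv2.GaussianBlur(np.abs(a-b).astype(np.float32),(0,0),2)>15
n,_,st,ct=cv2.connectedComponentsWithStats(df.astype(np.uint8))
for i in range(1,n):
    if st[i,4]>15: print(st[i])
E
```

```text
t: 61.48
tool_pos: [0.4681, -0.3313, 0.2477]
tool_pos: [0.4655, -0.1804, 0.2474]
tool_pos: [0.463, -0.0297, 0.2474]
tool_pos: [0.4605, 0.121, 0.2474]
tool_pos: [0.458, 0.2717, 0.2474]
tool_pos: [0.4555, 0.4223, 0.2474]
t: 65.22
t: 65.85
t: 66.47
tool_pos: [0.4556, 0.4213, 0.2472]
turn/5deg [ 0.   -0.01 -0.  ] shift/30mm now [ 0.24 -0.05  4.36] after [ 0.25 -0.04  4.36]
[ 238  174  155  210 8503]
[   0  222   98  162 8999]
[106 226  22  34 293]
[ 132  228  102  108 3374]
[ 79 312  23  40 172]
[ 160  339   69   45 1525]
```

```bash
python3 -m jog '[[0,0,0,0.25,0.05,1,0],[0,0,0,0,0,1,0],[0,0,0,0,0,0,0],[0,0,0,0,0,0.7,0],[0,0,0,0,0,0.7,0]]'|grep -E 'pos|contact'
python3 -m jog '[[0,0,0,0,0,0.7,0],[0,0,0,0,0,0.26,0],[0,0,0,0,0,0,-1],[0,0,0,0,0,0,-1],[0,0,0,0,0,0,-1]]' 40
python3 -m jog '[[0,0,0,0,0,0,-1],[0,0,0,0,0,0,-1]]'
python3 -c "
from h import *
door(103)"
```

```text
tool_pos: [0.4609, 0.4277, 0.1448]
contact_force: [-0.7, 0.4, 0.8]
t: 67.78
tool_pos: [0.4654, 0.4234, 0.1154]
tool_rot: [2.67, 1.635, 0.008]
contact_force: [19.6, -10.7, -10.1]
opening: 0.0111
grip_force: 38.8
t: 68.03
tool_pos: [0.4654, 0.4234, 0.1154]
tool_rot: [2.671, 1.635, 0.008]
contact_force: [18.7, -10.4, -9.8]
opening: 0.0106
grip_force: 38.8
radius 0.2957338507395081 phi now 102.34950678765222
turn/5deg [ 0.13  0.01 -0.01] shift/30mm now [ 0.12 -0.06 -0.04] after [ 0.12 -0.06 -0.04]
```

```bash
python3 -m jog '[[0,0,-0.8,-0.69,0.14,-0.03,-1],[0,0,-0.8,-0.69,-0.06,0,-1],[0,0,-0.8,-0.69,-0.06,0,-1],[0,0,-0.8,-0.69,-0.06,0,-1],[0,0,-0.8,-0.69,-0.06,0,-1]]'|grep -E 'contact|open'
python3 -c "
from h import *
door(82.3)"
python3 -m jog '[[0,0,-0.8,-0.69,-0.06,0,-1],[0,0,-0.8,-0.69,-0.06,0,-1],[0,0,-0.8,-0.69,-0.06,0,-1],[0,0,-0.8,-0.69,-0.06,0,-1],[0,0,-0.8,-0.69,-0.06,0,-1]]'|grep -E 'contact|open'
python3 -c "
from h import *
door(62.3)"
```

```text
contact_force: [8.1, -2.1, -11.6]
opening: 0.0112
radius 0.29587716129836805 phi now 82.19078030604965
turn/5deg [ 0.02  0.02 -0.11] shift/30mm now [ 0.03 -0.07 -0.04] after [ 0.03 -0.07 -0.04]
contact_force: [12.7, 2.3, -16.3]
opening: 0.0113
radius 0.2961675263168065 phi now 62.20102600508694
turn/5deg [ 0.04  0.01 -0.11] shift/30mm now [ 0.02 -0.06 -0.04] after [ 0.02 -0.06 -0.04]
```

```bash
python3 -m jog '[[0,0,-0.8,-0.69,0.02,0.08,-1],[0,0,-0.8,-0.69,-0.06,0.05,-1],[0,0,-0.8,-0.69,-0.06,0,-1],[0,0,-0.8,-0.69,-0.06,0,-1],[0,0,-0.8,-0.69,-0.06,0,-1]]'|grep -E 'contact|open'
python3 -m jog '[[0,0,-0.8,-0.69,-0.06,0,-1],[0,0,-0.8,-0.69,-0.06,0,-1],[0,0,-0.8,-0.69,-0.06,0,-1],[0,0,-0.8,-0.69,-0.06,0,-1],[0,0,-0.8,-0.69,-0.06,0,-1]]'|grep -E 'contact|open'
python3 -c "
from h import *
door(22.3)"
```

```text
contact_force: [-11.2, -4.6, 10.7]
opening: 0.0111
contact_force: [-6.0, -3.9, 7.0]
opening: 0.0111
radius 0.29743589695253575 phi now 21.781268918490905
turn/5deg [-0.04  0.02 -0.11] shift/30mm now [ 0.09 -0.01 -0.04] after [ 0.09 -0.01 -0.04]
```

```bash
python3 -m jog '[[0,0,-0.8,-0.69,-0.06,-0.03,-1],[0,0,-0.8,-0.69,-0.06,0,-1],[0,0,-0.8,-0.69,-0.06,0,-1],[0,0,-0.8,-0.69,-0.06,0,-1],[0,0,-0.8,-0.69,-0.06,0,-1]]'|grep -E 'contact|open'
python3 -m jog '[[0,0,-0.4,-0.35,-0.03,0,-1],[0,0,-0.4,-0.35,-0.03,0,-1],[0,0,0,0,0,0,-1]]'|grep -E 'contact|open|pos'
python3 -c "
from h import *
door(-6.9)"
```

```text
contact_force: [-0.9, -0.9, 1.9]
opening: 0.0108
tool_pos: [0.6147, -0.0223, 0.1153]
contact_force: [-3.0, -5.8, 3.1]
opening: 0.011
radius 0.298328963273074 phi now 357.72580277223904
turn/5deg [-0.03  0.02 -1.18] shift/30mm now [-0.8  -0.04 -0.04] after [-0.79 -0.12 -0.04]
```

```bash
python3 -m jog '[[0,0,-0.4,-0.35,-0.03,0,-1],[0,0,-0.4,-0.35,-0.03,0,-1],[0,0,0,0,0,0,-1]]'|grep -E 'contact|pos'
python3 -m jog '[[0,0,-0.1,-0.09,0,0,-1],[0,0,-0.1,-0.09,0,0,-1],[0,0,0,0,0,0,-1]]'|grep -E 'contact|pos'
python3 -c "
from h import *
door(-6.9)"
```

```text
tool_pos: [0.6347, -0.0286, 0.1153]
contact_force: [-2.5, -6.6, 3.1]
tool_pos: [0.6359, -0.0289, 0.1153]
contact_force: [-19.2, -5.5, 11.0]
radius 0.2984941192158971 phi now 353.4575566475529
turn/5deg [-0.04 -0.1  -0.18] shift/30mm now [-0.06  0.01 -0.04] after [-0.06  0.01 -0.04]
```

```bash
python3 -m jog '[[0,0,0,0,0,0,0],[0,0,0,0,0,0,0],[0,0,0,0,0,0,0]]'|grep -E 'contact|pos|open'
python3 -m jog '[[0,0,0,0,0,-0.5,0],[0,0,0,0,0,-1,0],[0,0,0,0,0,-1,0],[0,0,0,0,0,-1,0],[0,0,0,0,0,-1,0]]'|grep -E 'contact|pos'
for i in 1 2; do python3 -m jog '[[0,0,0,0.9,0,-0.3,0],[0,0,0,0.9,0,-0.3,0],[0,0,0,0.9,0,0,0],[0,0,0,0.9,0,0,0],[0,0,0,0.9,0,0,0]]'|sed -n 2p;done
python3 - <<'E'
from h import *
d=cam('top','pics/t12.png');g=cv2.cvtColor(d['img'],cv2.COLOR_RGB2GRAY)
w=cam('wrist','pics/w12.png')
# overlay: rectified plane z=.158 in bay frame, x -0.06..0.05, y -.18..0.18 ; print gradient of brightness along x at several y
C,S=np.cos(np.radians(-6.9)),np.sin(np.radians(-6.9));b=np.array([.6918,.096])
for y in(-.15,-.06,0.05,.12):
    xs=np.arange(-.06,.04,.004);P=[(b[0]+C*x-S*y,b[1]+S*x+C*y,.158) for x in xs];uv=proj(d,P).astype(np.float32)
    v=cv2.remap(g.astype(np.float32),uv[:,0].reshape(1,-1),uv[:,1].reshape(1,-1),cv2.INTER_LINEAR)[0]
    print(y,[(int(round(x*1000)),int(k)) for x,k in zip(xs,v)])
E
```

```text
tool_pos: [0.6395, -0.0273, 0.1139]
contact_force: [-0.5, -1.2, -0.6]
opening: 0.0423
tool_pos: [0.6396, -0.0275, 0.2511]
contact_force: [0.0, -0.0, 0.2]
tool_pos: [0.505, -0.0087, 0.2681]
tool_pos: [0.3712, 0.01, 0.286]
-0.15 [(-60, 50), (-56, 49), (-52, 49), (-48, 46), (-44, 52), (-40, 51), (-36, 51), (-32, 72), (-28, 86), (-24, 83), (-20, 84), (-16, 86), (-12, 130), (-8, 171), (-4, 161), (0, 147), (4, 139), (8, 93), (12, 96), (16, 95), (20, 95), (24, 94), (28, 96), (32, 95), (36, 94)]
-0.06 [(-60, 73), (-56, 72), (-52, 75), (-48, 75), (-44, 74), (-40, 76), (-36, 63), (-32, 68), (-28, 87), (-24, 85), (-20, 85), (-16, 83), (-12, 124), (-8, 168), (-4, 158), (0, 147), (4, 163), (8, 163), (12, 159), (16, 158), (20, 158), (24, 162), (28, 162), (32, 163), (36, 163)]
0.05 [(-60, 73), (-56, 75), (-52, 72), (-48, 75), (-44, 75), (-40, 73), (-36, 76), (-32, 63), (-28, 34), (-24, 34), (-20, 55), (-16, 78), (-12, 117), (-8, 165), (-4, 154), (0, 143), (4, 166), (8, 165), (12, 160), (16, 115), (20, 128), (24, 132), (28, 132), (32, 128), (36, 131)]
0.12 [(-60, 76), (-56, 73), (-52, 75), (-48, 72), (-44, 73), (-40, 74), (-36, 75), (-32, 78), (-28, 83), (-24, 87), (-20, 86), (-16, 85), (-12, 121), (-8, 167), (-4, 168), (0, 126), (4, 79), (8, 85), (12, 80), (16, 81), (20, 85), (24, 78), (28, 83), (32, 80), (36, 82)]
```

Run:
```python
from h import *
d=load('pics/t12.png');g=cv2.imread('pics/t12.png',0)
us=proj(d,[(.63,-.10,.04),(.42,-.31,.04)]);x0,y0=us.min(0).astype(int);x1,y1=us.max(0).astype(int)
m=(g[y0:y1,x0:x1]>110).astype(np.uint8);n,_,st,ct=cv2.connectedComponentsWithStats(m)
for i in range(1,n):
    if st[i,4]>20: print(st[i],atz(d,ct[i]+[x0,y0],.04).round(4))
# pose change of bystanders: compare start and now in small windows
a=cv2.imread('pics/t0.png',0).astype(np.float32);b=g.astype(np.float32)
s8=lambda u,v:np.array([u/1.5625,v/1.5625]).astype(int)
for nme,p,q in[('tape',(140,285),(210,345)),('driver',(612,250),(645,355)),('scanner',(560,315),(612,425)),('units',(285,195),(425,262))]:
    l,h=s8(*p),s8(*q);k=a[l[1]:h[1],l[0]:h[0]];w=b[l[1]-6:h[1]+6,l[0]-6:h[0]+6];r=cv2.matchTemplate(w,k,cv2.TM_CCOEFF_NORMED);_,v,_,o=cv2.minMaxLoc(r);print(nme,round(v,3),o[0]-6,o[1]-6)
```

```text
[ 41  20  11  17 138] [ 0.5378 -0.249   0.04  ]
[ 12  23  10  16 135] [ 0.5293 -0.151   0.04  ]
tape 0.998 0 0
driver 0.993 0 0
scanner 0.954 0 0
units 0.997 0 0
```

```bash
python3 -c "
from station import finish_job
print(finish_job())"
```

```text
the job is handed in; nothing more can be done
None
```

I handed the job in after about 75 s of the 208 s allowed. Both bricks are on the mat; one got knocked off line partway through and I set it back. I held the scanner for over two seconds in front of each of the three units in the bay (75, 100, then 125 mm tall), though the interface gives no read confirmation. It is back in its rest, head away from the robot, the door is shut, and the last top picture shows the units, tape and screwdriver where they started.

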